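# Shut the herb tins away for the night

## Task

Pack up the herb stall: stand every herb tin that is out on the counter upright on the floor of the open keeping case, then shut the lid and press it down until its catch snaps. Prove the catch by giving the lid's brass pull bar a firm, steady upward tug of about half a second, hard enough to draw the sprung bar fully out while the lid stays shut; if the lid comes up, press it down again and tug again. Leave the lid shut and the vent sleeve on the case set to 4, and do not disturb the carton, bottle, bowl and jar standing around.

Things in the scene. Friction and masses are not known exactly. Their poses are not given: they have to be found in the camera images.
- tin1: round squat herb tin, yellow lid and band, white body, 54 mm diameter, 50 mm high, about 0.15 kg; origin at the centre of its underside, z up its axis. May be absent (then None from the start).
- tin2: round squat herb tin, red lid and band, bare metal body, 54 mm diameter, 50 mm high, about 0.15 kg; origin at the centre of its underside, z up its axis. May be absent (then None from the start).
- tin3: round squat herb tin, blue lid and band, white body, 54 mm diameter, 50 mm high, about 0.15 kg; origin at the centre of its underside, z up its axis. May be absent (then None from the start).
- tin4: round squat herb tin, copper lid and band, bare metal body, 54 mm diameter, 50 mm high, about 0.15 kg; origin at the centre of its underside, z up its axis. May be absent (then None from the start).
- case: wooden keeping case, fixed. Origin: centre of the underside of its open chamber; case x points from the front (pull-bar side, nearest the robot) to the hinge side, y to its side pod, z up. Chamber outside 200 (x) by 250 (y) by 86 mm high, walls and floor 6 mm; it takes four tins 2 by 2. The closed pod on the +y side (x -70 to 50, y 125 to 245, 60 mm high) carries the vent sleeve
- lid (a joint): lid angle (rad): 0 shut, 1.55 to 1.85 (standing open) at the start, stop at 1.9. A 200 x 250 x 10 mm wooden frame with a clear pane, 0.35 kg, hinged on the top of the case's far (+x) wall; a stiff hinge (0.5 N m friction) keeps it at any angle; swing it by pushing on its outer face
- lid_hinge (a point): middle of the hinge axis (case frame x 100, y 0, z 86 mm), in the plane of the lid's underside. Its axes turn with the lid: local -x runs 200 mm along the lid to its free edge, y along the axis, z is the outward normal of the outer (top) face, which lies 10 mm out
- lid_edge (a point): middle of the lid's free front edge, on its outer (top) face. A roller catch below it resists over the last 5 to 12 mm: before it snaps the lid stays ajar (about 0.025 to 0.06 rad); past it, the lid goes below 0.012 rad. The press needed at the pull bar varies with the start, about 9 to 18 N; once caught it holds far more than the tug and cannot be pulled open again
- pull_bar (a point): centre of the brass pull bar on the lid's outer face: 14 x 14 mm in section, 70 mm long along the case's y, on two posts, 165 mm from the hinge axis along the lid, its centre 29 mm out from the outer face; axes as lid_hinge. Can be pressed on top, or pinched across its 14 mm from above
- pull (a joint): how far the sprung pull bar is drawn out of the lid, along its normal (m): 0 at rest, 0.006 at its stop. It starts to move at 4 N and draws 1 mm per further newton (0.004 is 8 N, the stop 10 N). If the catch has not held, the lid itself comes up (at about 5 to 9 N)
- dial (a joint): turn of the vent sleeve (rad), growing clockwise seen from above: numeral N is at the red pointer at 0.5 x (N - 1): 1 at 0, 2 at 0.5, 3 at 1.0, 4 at 1.5, 5 at 2.0. It clicks into each (about 0.2 N m to pass on) and centres itself in the nearest when let go. Starts from 1 to 3, perhaps left between two clicks
- dial_grip (a point): on the upright axis of the vent sleeve (case frame x -10, y 185, z 90 mm), 16 mm below the top of its green knurled barrel: 40 mm diameter, 66 to 106 mm above the counter, on a white skirt 72 mm wide with black numerals 1 to 5 (skirt top at 66 mm). Fixed red pointer on the skirt's +x (case) side. Grip across the barrel from above
- carton: tall tea carton, white above green, 60 x 100 x 130 mm; a bystander; origin at the centre of its underside
- oil: amber oil bottle, 60 mm diameter, 190 mm high; a bystander; origin at the centre of its underside
- bowl: wooden bowl, 120 mm wide, 50 mm high; a bystander; origin at the centre of its underside
- honey: honey jar with yellow cap, 70 mm diameter, 80 mm high; a bystander; origin at the centre of its underside
Not all that is in view belongs to the job. Leave any green or purple look-alike of the tin1 alone.

How it is judged (in metres and radians):
On the way, in this order (a step that is already met when the one before it is completed fails the run):
1. every tin stands upright in the case, let go (x of tin1 in the frame of case between -0.08 and 0.08 m and y of tin1 in the frame of case between -0.105 and 0.105 m and z of tin1 in the frame of case between 0 and 0.02 m and angle between each of tin1, tin2, tin3, tin4's own z axis and vertical below 0.15 rad and x of tin2 in the frame of case between -0.08 and 0.08 m and y of tin2 in the frame of case between -0.105 and 0.105 m and z of tin2 in the frame of case between 0 and 0.02 m and x of tin3 in the frame of case between -0.08 and 0.08 m and y of tin3 in the frame of case between -0.105 and 0.105 m and z of tin3 in the frame of case between 0 and 0.02 m and x of tin4 in the frame of case between -0.08 and 0.08 m and y of tin4 in the frame of case between -0.105 and 0.105 m and z of tin4 in the frame of case between 0 and 0.02 m and contact force between the fingers and tin1 below 0.5 N and contact force between the fingers and tin2 below 0.5 N and contact force between the fingers and tin3 below 0.5 N and contact force between the fingers and tin4 below 0.5 N), for 0.2 s.
2. the lid is pressed fully shut, past its catch (value of joint lid below 0.015 rad), for 0.2 s.
3. the pull bar is tugged (about 8 N or more) while the lid stays shut (value of joint pull above 0.004 m and value of joint lid below 0.02 rad), for 0.2 s.
At the end, for the whole second after the job is handed in: every tin that is there stands upright (within 0.15 rad) on the chamber's floor, let go; the lid is caught shut (below 0.015 rad), the pull bar back at rest, the vent sleeve at 4 (1.5 rad, within 0.12) (all of step 1 and value of joint lid below 0.015 rad and value of joint pull below 0.001 m and value of joint dial between 1.38 and 1.62 rad and velocity of joint dial below 0.1 rad/s); the robot touches nothing.
It fails at once if a bystander is pushed more than 30 mm or tipped (distance of any of carton, oil, bowl, honey from where it was at the start of the episode above 0.03 m or angle between any of carton, oil, bowl, honey's own z axis and vertical above 0.3 rad).
Of tin1, tin2, tin3, tin4 only 2 to 4 are there at a start; the rules pass over those that are not, and their reading is None.
At some moment in a run one of tin1, tin2, tin3, tin4 may be knocked a few centimetres aside while the robot is not near it.
It also fails if it takes over 210 s, if anything falls off the work surface, if the arm or the gripper's body presses on something with over 40 N, if the wrist force passes 120 N, or if a joint passes its speed limit or range.

## Robot

A 7-joint arm with a two-finger parallel gripper is mounted at the origin on the work surface. World frame = base frame: x ahead of the robot, y to its left, z up, the work surface at z = 0. Lengths are in mm, angles in rad, forces in N, time in s.
With the tool pointing down it reaches from about 425 to 925 mm from the base axis. Payload 6.8 kg.
Tool frame: the origin (TCP) lies at the very end of the fingers, on their centre line; the grasp point (between the pads) lies 19 mm behind it (bot.pinch_z is the distance from the TCP to the grasp point, in mm); z points along the fingers, x is the direction in which the jaws open and shut, and the axes are right-handed (so a half turn about z gives the same grasp; the last joint's range is limited). The gripper opens to 88 mm and grips with 3 to 60 N. Pads are 20 mm wide; open, the fingers measure 115 mm over their backs; the gripper's body (75 mm by 178 mm) begins 61 mm behind the grasp point.
Start: joints at [-1.26, 0.477, 0.022, 1.555, -0.011, 1.109, -0.083], TCP at [274.497, 616.684, 197.464] pointing down, gripper open.
Joint ranges: [-2.96, 2.96], [-0.34, 2.1], [-1.41, 1.46], [0.24, 2.44], [-1.37, 4.51], [0.17, 1.92], [-2.96, 2.96]. Speed limits (rad/s): [2.39, 2.39, 3.14, 3.14, 3.14, 3.14, 3.14].

## Interface

Orientations are given as a rotation vector (axis times angle).
In Python, from bench import observe, viewer, job, bot gives the robot as it stands.
- The arm moves only by the shell command python3 -m pendant 'ROWS'. ROWS is JSON, a list of rows, each an object with "offset": the shift along the world's x, y, z in cm, a list of three; "angular": the turn, a rotation vector about the world's x, y, z in degrees, a list of three; "hand": the opening, from -1 (shut) to 1 (fully open). A call has 1 to 5 rows; each row shifts and turns the commanded pose from where the row before left it; what a row does not reach is not made up. A row lasts 1/10 s, in which the tool goes at most 50 mm and 8.59 degrees, less where a joint would pass 70% of its speed; a pose out of reach is approached as far as the arm can. A call is refused whole if a number of a shift passes 5 or a number of a turn 8.59, either way. A call with a gripper value outside its range is refused whole. The fingers move at their own pace and stop on an object; the grip force is fixed at half the most. Time passes only in rows, so rows that do not move let the fingers close. It gives the time, the measured TCP pose, the force and the opening at its end, in the units of the state.
- observe(): the state, without advancing time (a new reading comes with each control period).
- viewer.snapshot(name): name is "side" or "top"; returns the picture (400x640x3 uint8, red, green, blue); there is no depth.
- viewer.calibration(name): a dict with "camera_matrix" (3x3 intrinsics, pixels), "dist" ([k1, k2, p1, p2, k3] as OpenCV has them; the pictures are not rectified), "world_to_cam" (4x4, takes a point from world to camera coordinates). Camera axes: x right, y down, z forward; pixel columns grow to the right and rows downward; lengths in mm; the calibration is good to about 2 mm. A picture is of the moment at which its call begins. calibration takes no time and is no camera call.
- job.job_done(): hands the job in, once; it reports no verdict.
The state is a dict: "clock": time; "joint_pos": joint angles; "dq": joint speeds; "joint_torque": joint torques, N m; "ee_pos": TCP position; "eef_rot": TCP orientation; "wrist_force": force on the tool from outside, world axes, zero at the start; "ft_torque": the same for the moment, N m; "gripper_width": finger opening in mm.
Only numpy, scipy, OpenCV 4.12 (cv2) and the standard library are available. Lean on these libraries where they do the work, as an engineer would, in place of code of your own. Each camera call takes 0.05 s, during which the arm holds its last target.

## Working session

There is one attempt and no reset: what is moved stays moved. The work goes in short steps, Python scripts to look and compute and a shell command to move; the robot and the scene stay as the last step left them, time stands still between calls to the robot, and variables do not carry over. Pictures are saved under pics/ and viewed, and the job is handed in when it is done.

```bash
ls; mkdir -p pics; cat > h.py <<'E'
import numpy as np,cv2
from bench import observe,viewer,job,bot
def snap(name,fn=None):
    im=np.ascontiguousarray(viewer.snapshot(name)[:,:,::-1]); 
    if fn: cv2.imwrite('pics/'+fn,im)
    return im
def cal(n):
    c=viewer.calibration(n); return np.array(c['camera_matrix'],float),np.array(c['dist'],float),np.array(c['world_to_cam'],float)
def onz(n,uv,z):
    K,d,T=cal(n); p=cv2.undistortPoints(np.array(uv,float).reshape(-1,1,2),K,d).reshape(-1,2)
    R,t=T[:3,:3],T[:3,3]; c=-R.T@t; out=[]
    for q in p:
        r=R.T@np.array([q[0],q[1],1]); out.append(c+r*(z-c[2])/r[2])
    return np.array(out)
def proj(n,X):
    K,d,T=cal(n); return cv2.projectPoints(np.array(X,float).reshape(-1,1,3),cv2.Rodrigues(T[:3,:3])[0],T[:3,3],K,d)[0].reshape(-1,2)
def crop(im,x0,y0,x1,y1,s,fn): cv2.imwrite('pics/'+fn,cv2.resize(im[y0:y1,x0:x1],None,fx=s,fy=s,interpolation=cv2.INTER_CUBIC))
E
python3 - <<'E'
from h import *
print(observe())
snap('top','top0.png');snap('side','side0.png')
for n in('top','side'):
  K,d,T=cal(n); print(n,K,d,T,-T[:3,:3].T@T[:3,3])
E
```

```text
pics
{'clock': 0.0, 'joint_pos': array([-1.2600905 ,  0.47778374,  0.02235624,  1.55640317, -0.01148869,
        1.10933342, -0.08314906]), 'dq': array([ 2.48020548e-04,  3.31117487e-05,  2.63934475e-04, -1.45899659e-03,
        4.91861412e-04, -2.55290078e-03,  3.26295951e-04]), 'joint_torque': array([-1.16674499e-03, -5.82849526e+01,  1.53456733e+00, -2.72617257e+01,
       -5.42054430e-02,  1.69955171e-02,  1.44281066e-04]), 'ee_pos': array([274.27229419, 616.06836005, 196.5134706 ]), 'eef_rot': array([ 2.63380434e+00,  1.71048109e+00, -2.23220758e-03]), 'wrist_force': array([0.45935294, 0.07252204, 0.01908563]), 'ft_torque': array([0.02212747, 0.01258743, 0.00889346]), 'gripper_width': 87.99650576400816}
top [[507.14948357   0.         316.69873628]
 [  0.         507.14948357 199.92048743]
 [  0.           0.           1.        ]] [-0.12809714  0.          0.          0.          0.        ] [[-1.30807034e-02 -9.99911943e-01 -2.23628551e-03  5.55494370e+01]
 [-9.85078154e-01  1.32704197e-02 -1.71595238e-01  5.79840971e+02]
 [ 1.71609804e-01 -4.16704159e-05 -9.85164998e-01  1.45847767e+03]
 [ 0.00000000e+00  0.00000000e+00  0.00000000e+00  1.00000000e+00]] [ 321.62623246   47.91058787 1536.46332509]
side [[484.52656325   0.         316.22194072]
 [  0.         484.52656325 195.82944498]
 [  0.           0.           1.        ]] [-0.07260177  0.          0.          0.          0.        ] [[ 7.49742276e-01 -6.61530322e-01 -1.62527763e-02 -3.83584238e+02]
 [-4.33881124e-01 -4.72895886e-01 -7.66887639e-01  3.33476014e+02]
 [ 4.99633556e-01  5.82019856e-01 -6.41575558e-01  1.32528410e+03]
 [ 0.00000000e+00  0.00000000e+00  0.00000000e+00  1.00000000e+00]] [-229.87813844 -867.3948295  1099.77420909]
```

View pics/top0.png

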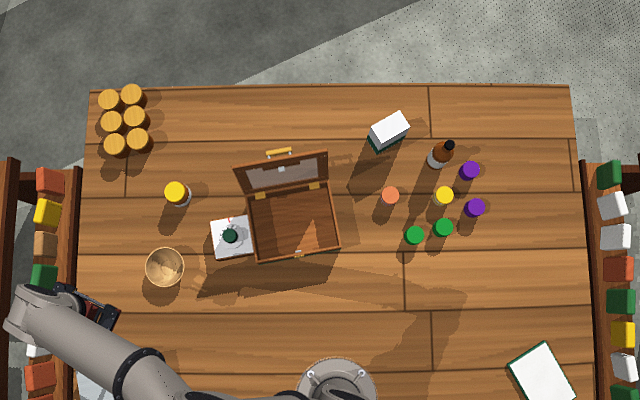

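View pics/side0.png

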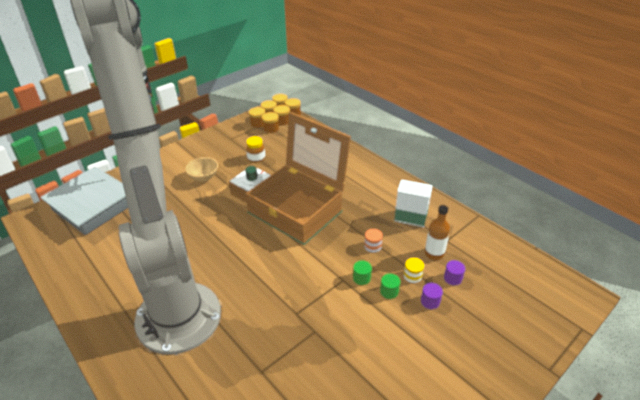

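```bash
python3 - <<'E'
from h import *
t=cv2.imread('pics/top0.png');s=cv2.imread('pics/side0.png')
crop(t,360,100,500,260,5,'c1.png')
crop(s,340,170,480,320,5,'c2.png')
crop(t,140,130,360,280,3.6,'c3.png')
E
```

```text
(no output)
```

View pics/c1.png

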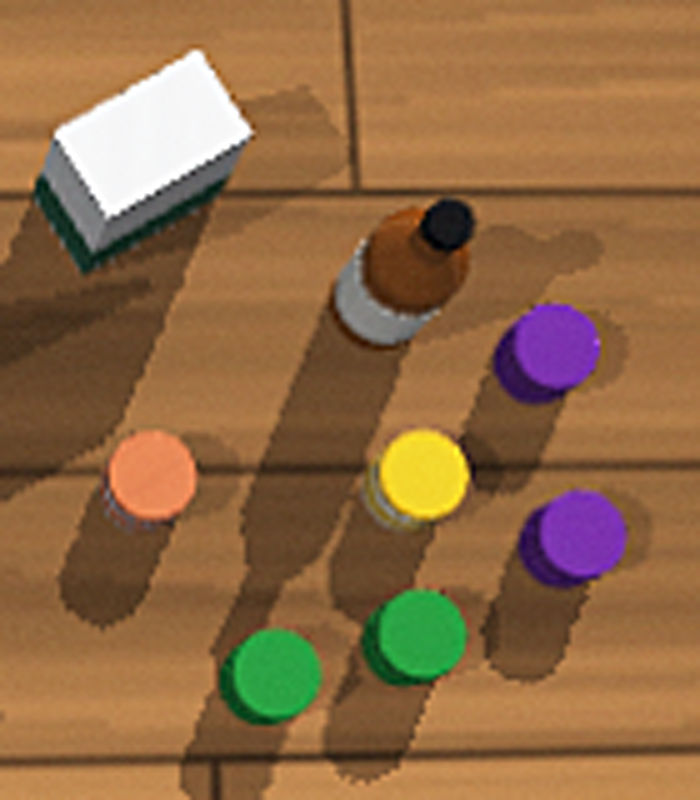

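View pics/c2.png

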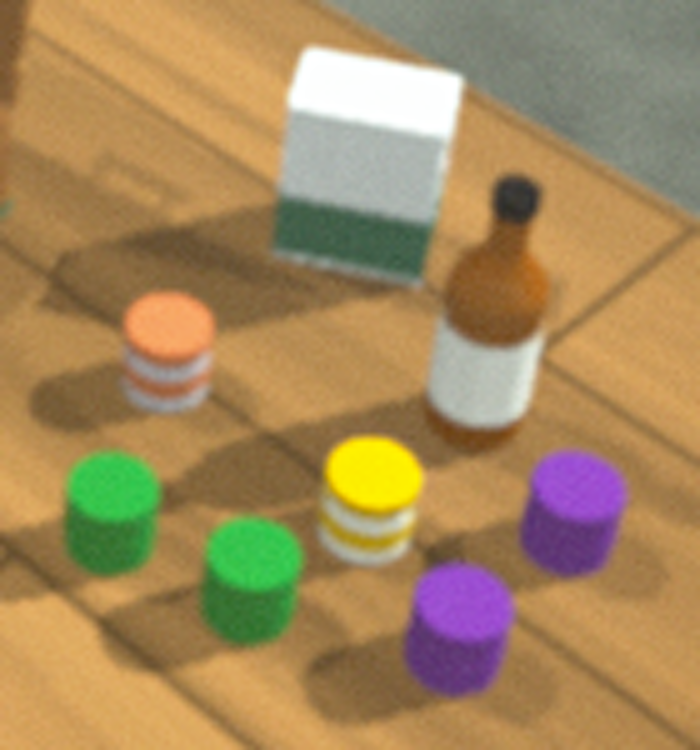

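View pics/c3.png

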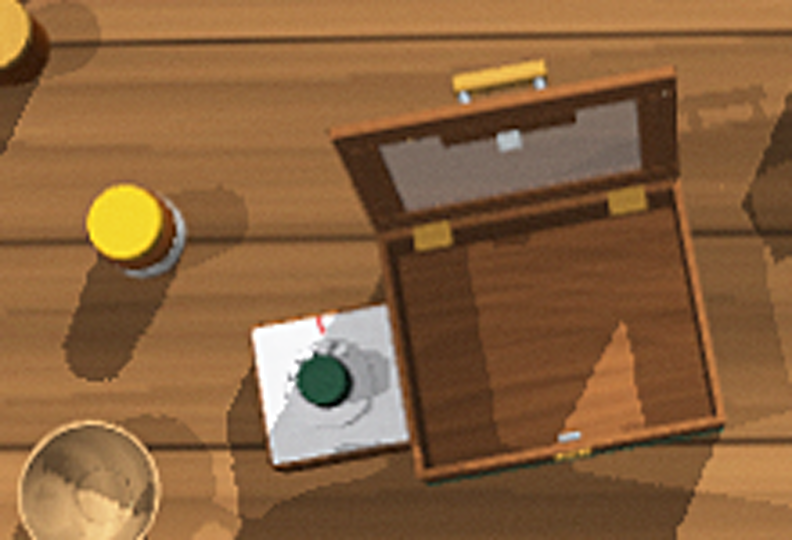

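Candidates: copper tin (390,195) → tin4, yellow banded tin (445,195) → tin1; the look-alikes are the honey jar (175,192), the greens (414,235) and (443,227), the purples (470,170) and (475,207), and the amber stack (120,120). The crop confirms white and metal bodies with bands on (390,195) and (445,195) only.

```bash
python3 - <<'E'
from h import *
t=cv2.imread('pics/top0.png')
crop(t,200,140,350,270,5.3,'c4.png')
E
```

```text
(no output)
```

View pics/c4.png

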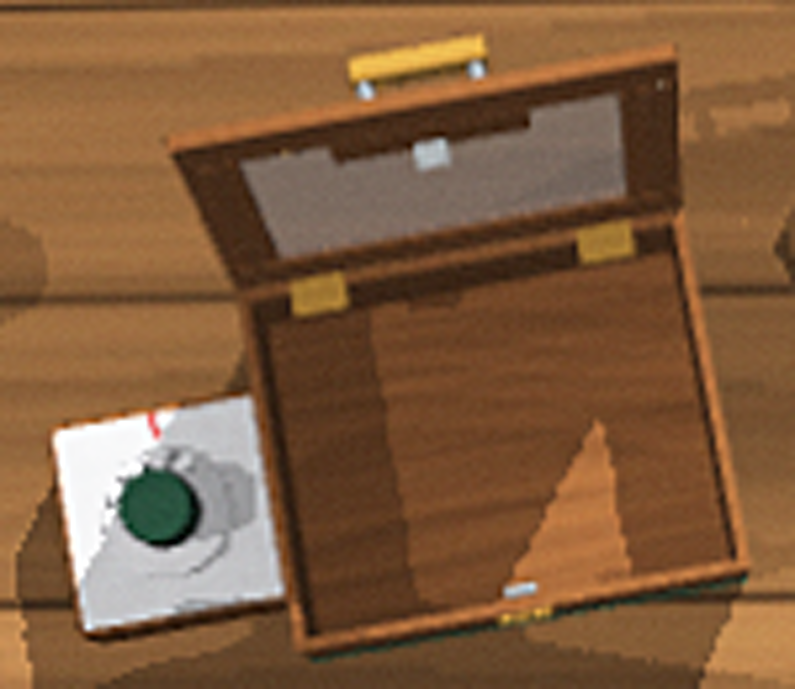

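```bash
cat > fit.py <<'E'
from h import *
from scipy.optimize import least_squares
def cw(P,p):
    c,s=np.cos(p[2]),np.sin(p[2]); P=np.atleast_2d(P).astype(float)
    return np.c_[p[0]+c*P[:,0]-s*P[:,1],p[1]+s*P[:,0]+c*P[:,1],P[:,2]]
if __name__=='__main__':
    px=np.array([[240,295],[303,650],[748,570],[686,215],[157,507],[53,432],[82,632]])/5.3+[200,140]
    P=np.array([[100,125,86],[-100,125,86],[-100,-125,86],[100,-125,86],[-10,185,106],[50,245,60],[-70,245,60]])
    x0=[*onz('top',[[295,207]],50)[0][:2],0.17]
    r=least_squares(lambda p:(proj('top',cw(P,p))-px).ravel(),x0)
    print(r.x,r.fun.reshape(-1,2).round(1))
    p=r.x
    for th in np.arange(1.5,1.9,.05):
        L=[[100-200*np.cos(th)+10*np.sin(th),y,86+200*np.sin(th)+10*np.cos(th)] for y in(125,-125)]
        print(round(th,2),(proj('top',cw(L,p))-[200,140])*5.3)
    for n,uv in(('yel','top 445 195'),('cop','top 390 195')): pass
    print(onz('top',[[360+423/5,100+475/5],[360+152/5,100+475/5]],50))
    print(onz('side',[[340+372/5,170+474/5],[340+169/5,170+326/5]],50))
    print('oil base',onz('top',[[360+375/5,100+310/5]],0),'greens',onz('top',[[360+270/5,100+673/5],[360+418/5,100+635/5]],50),'purp',onz('top',[[360+553/5,100+347/5],[360+580/5,100+535/5]],50))
    print('carton',onz('top',[[360+x/5,100+y/5] for x,y in((55,135),(200,50),(252,130),(108,215))],130))
    print('knob',cw([-10,185,90],p),'bar shut',cw([100-165,0,125],p))
    print('bowl',onz('top',[[165,267]],50),'honey',onz('top',[[140+125/3.6,130+222/3.6]],80))
E
python3 fit.py
```

```text
[5.12795716e+02 1.15842905e+02 1.66866711e-01] [[ 0.1 -0.3]
 [-0.9  0.5]
 [ 1.3  0. ]
 [ 0.2 -0.3]
 [ 0.  -0.4]
 [-0.7 -1. ]
 [-0.2  1.4]]
1.5 [[182.79562726 226.00761258]
 [698.39324586 133.86996947]]
1.55 [[179.68841938 205.83985024]
 [694.53365476 113.89334096]]
1.6 [[176.77217061 185.99259165]
 [690.66484913  94.27191026]]
1.65 [[174.05617408 166.53663411]
 [686.80109261  75.07535447]]
1.7 [[171.54859459 147.54003543]
 [682.95646477  56.37045558]]
1.75 [[169.25643829 129.06768975]
 [679.14476475  38.22068987]]
1.8 [[167.18553605 111.1809499 ]
 [675.37942067  20.68586477]]
1.85 [[165.34054031  93.93730009]
 [671.67340613   3.82180709]]
[[ 590.38423307 -336.45671655   50.        ]
 [ 592.51278038 -172.50157539   50.        ]]
[[ 591.24940504 -339.05379635   50.        ]
 [ 593.31506982 -176.18041725   50.        ]]
oil base [[ 705.07926506 -325.04440559    0.        ]] greens [[ 472.69074605 -238.24760152   50.        ]
 [ 493.81785402 -328.09696143   50.        ]] purp [[ 668.52130118 -421.70015063   50.        ]
 [ 552.52078003 -430.49046618   50.        ]]
carton [[ 779.06152264 -112.35931811  130.        ]
 [ 830.43657532 -199.40754952  130.        ]
 [ 781.17529757 -227.51819773  130.        ]
 [ 730.56455555 -141.30984396  130.        ]]
knob [[472.20733634 296.61232567  90.        ]] bar shut [[448.69856425 105.04683391 125.        ]]
bowl [[385.68958343 498.06479016  50.        ]] honey [[605.74764222 467.13664634  80.        ]]
```

```bash
python3 -m pendant '[{"offset":[0,0,4],"angular":[0,0,8],"hand":1},{"offset":[0,0,4],"angular":[0,0,8],"hand":1},{"offset":[1.5,-4.2,1],"angular":[0,0,8],"hand":1},{"offset":[1.5,-4.5,1],"angular":[0,0,0],"hand":1},{"offset":[1.5,-4.5,0],"angular":[0,0,0],"hand":1}]'
python3 -m pendant '[{"offset":[1.5,-4.5,0],"angular":[0,0,0],"hand":1},{"offset":[1.5,-4.5,0],"angular":[0,0,0],"hand":1},{"offset":[1.5,-4.5,0],"angular":[0,0,0],"hand":1},{"offset":[1.5,-4.5,0],"angular":[0,0,0],"hand":1},{"offset":[1.5,-4.5,0],"angular":[0,0,0],"hand":1}]'
```

```text
clock: 0.6
ee_pos: [320.2, 483.7, 298.6]
eef_rot: [-2.22, -2.222, -0.003]
wrist_force: [1.6, -0.8, -0.3]
gripper_width: 87.8
clock: 1.1
ee_pos: [394.6, 257.5, 297.3]
eef_rot: [-2.221, -2.221, 0.0]
wrist_force: [-0.5, 0.5, -1.1]
gripper_width: 87.9
```

```bash
python3 -m pendant '[{"offset":[1.4,-4.25,0],"angular":[0,0,0],"hand":1},{"offset":[1.4,-4.25,0],"angular":[0,0,0],"hand":1},{"offset":[1.4,-4.25,0],"angular":[0,0,0],"hand":1},{"offset":[1.4,-4.25,0],"angular":[0,0,0],"hand":1},{"offset":[1.4,-4.25,0],"angular":[0,0,0],"hand":1}]'
python3 -m pendant '[{"offset":[1.4,-4.25,0],"angular":[0,0,0],"hand":1},{"offset":[1.4,-4.25,0],"angular":[0,0,0],"hand":1},{"offset":[1.4,-4.25,0],"angular":[0,0,0],"hand":1},{"offset":[1.4,-4.25,0],"angular":[0,0,0],"hand":1},{"offset":[1.4,-4.25,0],"angular":[0,0,0],"hand":1}]'
python3 - <<'E'
from h import *
snap('top','t1.png');snap('side','s1.png')
s=observe();print(s['ee_pos'],s['wrist_force'])
E
```

```text
clock: 1.6
ee_pos: [464.5, 45.3, 297.4]
eef_rot: [-2.221, -2.221, -0.0]
wrist_force: [0.1, -0.0, -0.7]
gripper_width: 87.8
clock: 2.1
ee_pos: [534.6, -166.9, 297.3]
eef_rot: [-2.221, -2.222, -0.0]
wrist_force: [0.6, -0.2, 0.5]
gripper_width: 88.0
[ 534.1836993  -171.92869215  297.23242112] [-0.48017963 -0.53596632  0.0751724 ]
```

View pics/t1.png

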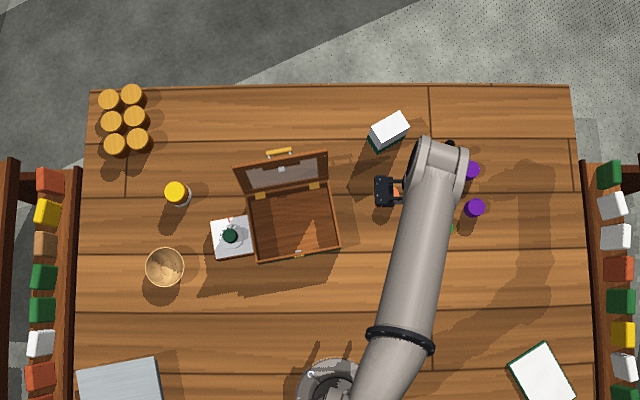

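View pics/s1.png

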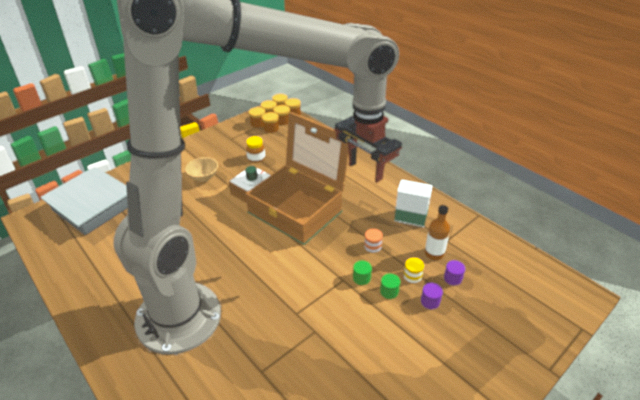

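```bash
python3 -m pendant '[{"offset":[3,-0.1,-1],"angular":[0,0,0],"hand":1},{"offset":[2.9,-0.1,-2],"angular":[0,0,0],"hand":1},{"offset":[0,0,-5],"angular":[0,0,0],"hand":1},{"offset":[0,0,-5],"angular":[0,0,0],"hand":1},{"offset":[0,0,-5],"angular":[0,0,0],"hand":1}]'
python3 -m pendant '[{"offset":[0,0,-4],"angular":[0,0,0],"hand":1},{"offset":[0,0,-2.5],"angular":[0,0,0],"hand":1},{"offset":[0,0,-2],"angular":[0,0,0],"hand":1},{"offset":[0,0,-1.5],"angular":[0,0,0],"hand":1},{"offset":[0,0,0],"angular":[0,0,0],"hand":1}]'
python3 - <<'E'
from h import *
im=snap('side');crop(im,320,120,480,240,5,'s2.png')
s=observe();print(s['ee_pos'],s['wrist_force'])
E
```

```text
clock: 2.7
ee_pos: [593.3, -166.3, 115.5]
eef_rot: [-2.22, -2.222, -0.0]
wrist_force: [1.0, 0.4, 0.5]
gripper_width: 87.9
clock: 3.2
ee_pos: [592.0, -166.3, 15.5]
eef_rot: [-2.218, -2.22, 0.003]
wrist_force: [-0.3, 0.6, -0.2]
gripper_width: 87.5
[ 592.93964816 -166.80362081   16.9013369 ] [ 0.17315236 -0.15980343  0.63575084]
```

View pics/s2.png

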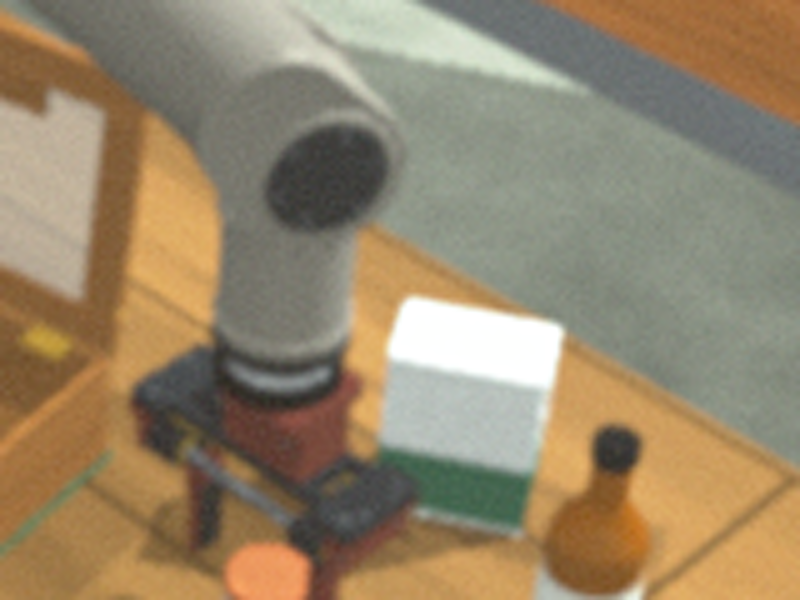

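```bash
python3 - <<'E'
from h import *
im=snap('side','s3.png');crop(im,320,190,440,290,6,'s4.png')
print(proj('side',[observe()['ee_pos'],[593,-174,50],[593,-174,0],[593,-118,17],[593,-220,17]]))
t=snap('top');crop(t,340,140,460,240,6,'t4.png')
print(proj('top',[[593,-174,50]]))
E
```

```text
[[371.18090707 240.97287943]
 [373.21293376 234.88095733]
 [372.25314395 246.24515386]
 [359.79076122 233.16789962]
 [383.47617134 250.33899869]]
[[390.89250714 194.83315782]]
```

View pics/s4.png

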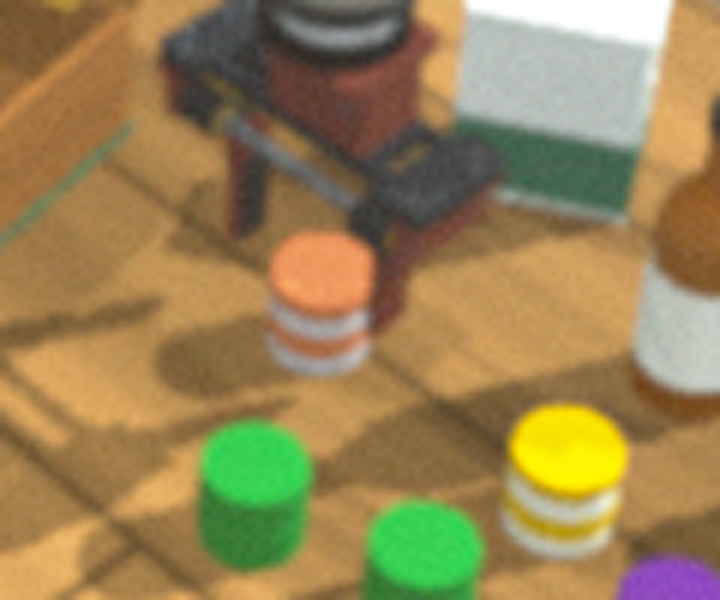

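View pics/t4.png

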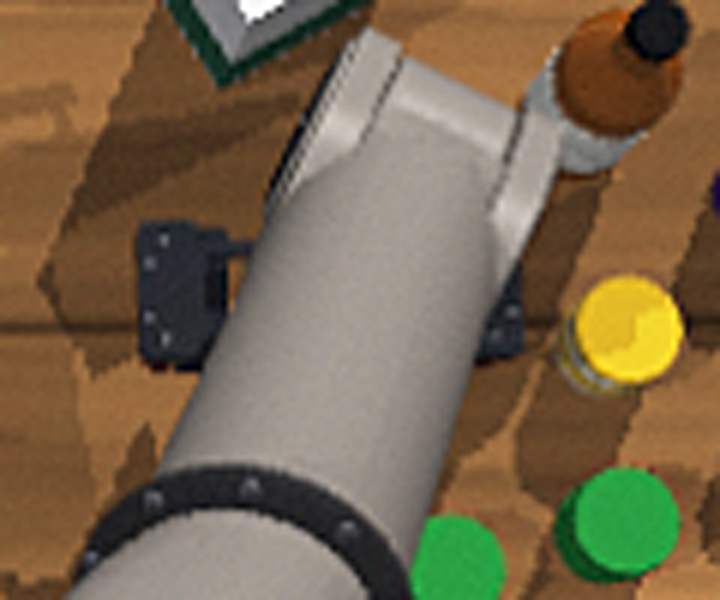

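```bash
python3 - <<'E'
from h import *
print(proj('side',[[593,-167,17],[613,-167,17],[593,-167,37],[593,-147,17]]))
for z in (90,110,130): print(z,proj('top',[[593,-167,z],[593,-78,z],[593,-256,z]]))
E
```

```text
[[370.94854304 241.25728974]
 [375.34683954 238.20071024]
 [371.31775387 236.70570818]
 [366.34615478 237.920642  ]]
90 [[390.44437226 192.36980683]
 [359.93730397 192.76284743]
 [420.74323612 191.9857047 ]]
110 [[391.42329683 191.07259937]
 [360.50695253 191.46837105]
 [422.12286131 190.687289  ]]
130 [[392.42877354 189.73995486]
 [361.09214102 190.13839146]
 [423.53957289 189.35361957]]
```

```bash
python3 - <<'E'
from h import *
im=snap('side')
for X,c in (([593,-167,17],(0,0,255)),([593,-211,17],(255,0,0)),([593,-123,17],(255,0,0)),([593,-211,97],(0,255,0)),([593,-123,97],(0,255,0))): 
  u=proj('side',[X])[0];print(u)
b=cv2.resize(im[205:265,345:405],None,fx=10,fy=10,interpolation=cv2.INTER_CUBIC)
for X,c in (([593,-167,17],(0,0,255)),([593,-211,17],(255,0,0)),([593,-123,17],(255,0,0)),([593,-211,97],(0,255,0)),([593,-123,97],(0,255,0))): 
  u=proj('side',[X])[0]; cv2.circle(b,(int((u[0]-345+.5)*10),int((u[1]-205+.5)*10)),4,c,-1)
cv2.imwrite('pics/s5.png',b)
E
```

```text
[370.94854304 241.25728974]
[381.31428766 248.77183701]
[360.91116003 233.98021951]
[383.2312689 230.030327 ]
[362.0437395  215.34296528]
```

View pics/s5.png

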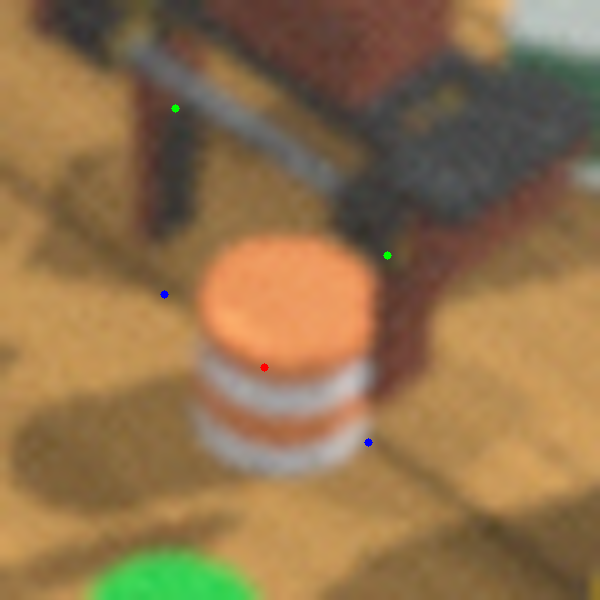

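```bash
python3 - <<'E'
from h import *
from fit import cw
p=[512.8,115.84,.16687]
im=cv2.imread('pics/side0.png')
P=[[100,125,86],[-100,125,86],[-100,-125,86],[100,-125,86],[-100,125,0],[-100,-125,0],[100,-125,0],[-10,185,106]]
b=cv2.resize(im[100:260,220:420],None,fx=4,fy=4,interpolation=cv2.INTER_CUBIC)
W=cw(P,p)
a=np.linspace(0,6.28,40)
for cx,cy in((593,-174),):
  for z in(0,50): W=np.r_[W,np.c_[cx+27*np.cos(a),cy+27*np.sin(a),z+0*a]]
for u in proj('side',W): cv2.circle(b,tuple(((u-[220,100]+.5)*4).astype(int)),2,(255,255,0),-1)
cv2.imwrite('pics/s6.png',b)
E
```

```text
(no output)
```

View pics/s6.png

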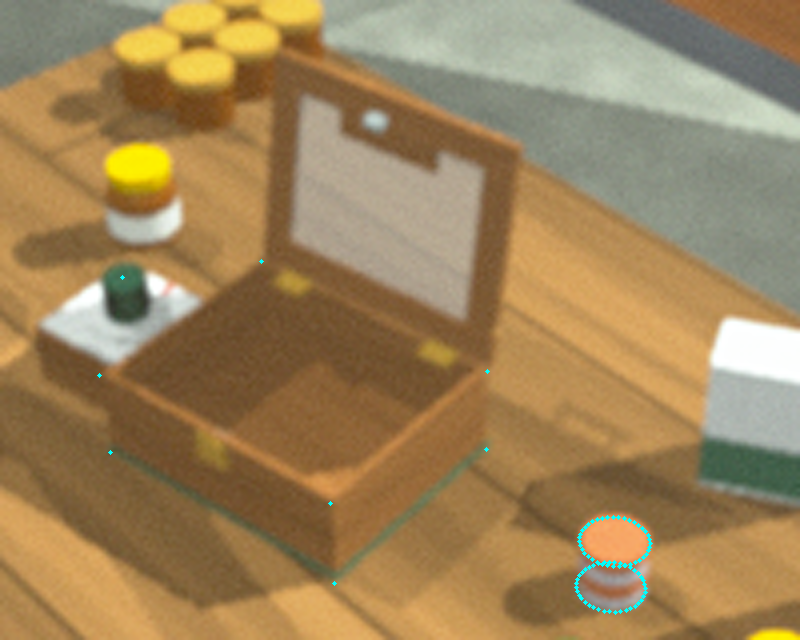

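```bash
python3 - <<'E'
from h import *
im=cv2.imread('pics/s1.png')
b=cv2.resize(im[100:200,320:420],None,fx=6,fy=6,interpolation=cv2.INTER_CUBIC)
for X in ([534,-172,297],[534,-216,297],[534,-128,297],[534,-216,377],[534,-128,377],[534,-83,377],[534,-261,377]):
  u=proj('side',[X])[0]; cv2.circle(b,tuple(((u-[320,100]+.5)*6).astype(int)),3,(255,255,0),-1)
cv2.imwrite('pics/s7.png',b)
im=cv2.imread('pics/t1.png')
b=cv2.resize(im[140:240,340:440],None,fx=6,fy=6,interpolation=cv2.INTER_CUBIC)
for X in ([534,-172,297],[534,-216,297],[534,-128,297],[534,-216,377],[534,-128,377],[534,-83,377],[534,-261,377]):
  u=proj('top',[X])[0]; cv2.circle(b,tuple(((u-[340,140]+.5)*6).astype(int)),3,(255,255,0),-1)
cv2.imwrite('pics/t7.png',b)
E
```

```text
(no output)
```

View pics/s7.png

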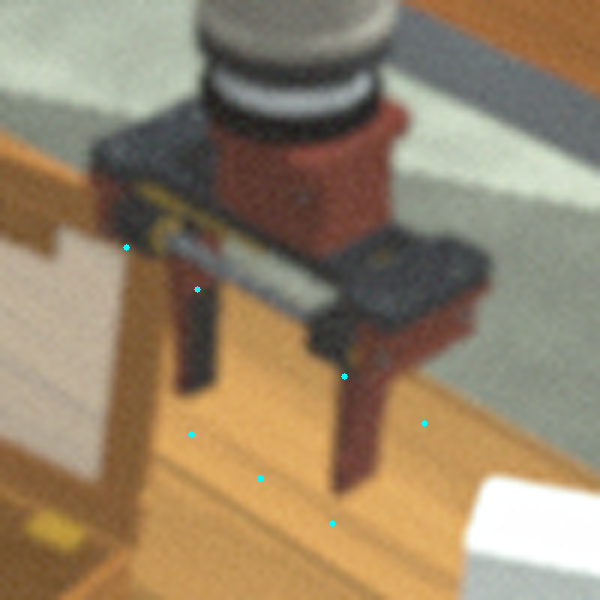

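View pics/t7.png

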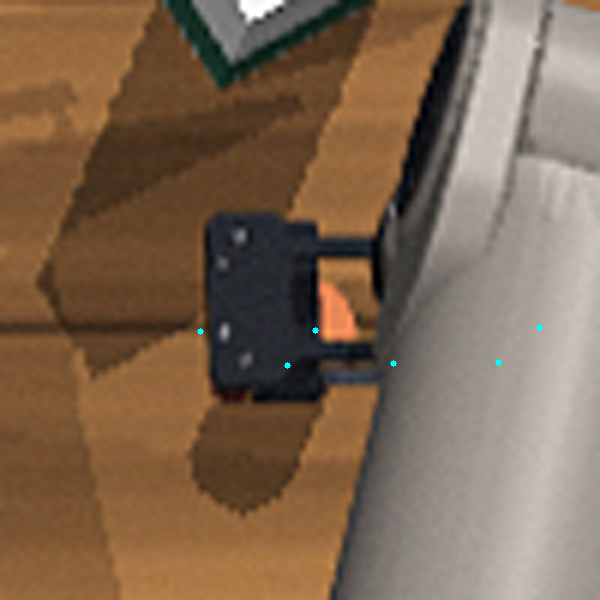

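```bash
python3 - <<'E'
from h import *
def tri(ut,us):
    Ps=[];pts=[]
    for n,u in(('top',ut),('side',us)):
        K,d,T=cal(n);Ps.append(T[:3]);pts.append(cv2.undistortPoints(np.array([[u]],float),K,d).reshape(2,1))
    X=cv2.triangulatePoints(Ps[0],Ps[1],pts[0],pts[1]).ravel();X=X[:3]/X[3]
    return X,proj('top',X)-ut,proj('side',X)-us
print(tri([340+212/6,140+380/6],[320+95/6,100+155/6]))
print(tri([340+212/6,140+218/6],[320+190/6,100+100/6]))
E
```

```text
(array([508.194263  , -84.28298674, 434.1441903 ]), array([[ 1.23033239, -1.77621568]]), array([[-1.78187961,  0.38568649]]))
(array([566.9850248 , -84.94173015, 438.32557823]), array([[ 0.84156295, -1.18970499]]), array([[-1.18132595,  0.28836545]]))
```

```bash
python3 -m pendant '[{"offset":[0,-0.6,-0.4],"angular":[0,0,0],"hand":1},{"offset":[0,0,-0.5],"angular":[0,0,0],"hand":1},{"offset":[0,0,0],"angular":[0,0,0],"hand":1}]'
python3 - <<'E'
from h import *
im=snap('side');s=observe();print(s['ee_pos'],s['wrist_force'])
b=cv2.resize(im[205:265,345:405],None,fx=10,fy=10,interpolation=cv2.INTER_CUBIC)
cv2.imwrite('pics/s8.png',b)
E
```

```text
clock: 3.7
ee_pos: [593.0, -173.5, 8.0]
eef_rot: [-2.222, -2.22, 0.001]
wrist_force: [0.5, -0.0, -0.1]
gripper_width: 87.6
[ 593.20452869 -173.373926      8.20225261] [-0.70822956  0.03219906  0.70987134]
```

View pics/s8.png

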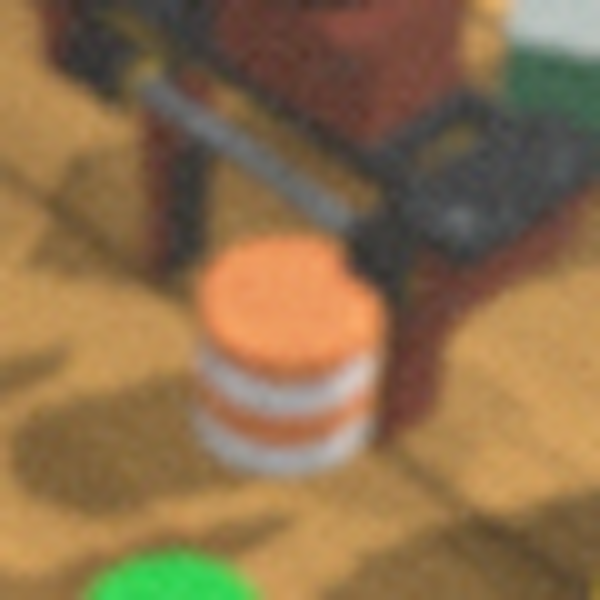

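```bash
python3 -m pendant '[{"offset":[0,0,0],"angular":[0,0,0],"hand":0.5},{"offset":[0,0,0],"angular":[0,0,0],"hand":0},{"offset":[0,0,0],"angular":[0,0,0],"hand":-1},{"offset":[0,0,0],"angular":[0,0,0],"hand":-1},{"offset":[0,0,0],"angular":[0,0,0],"hand":-1}]'
python3 - <<'E'
from h import *
im=snap('side');s=observe();print(s['ee_pos'],s['wrist_force'],s['gripper_width'])
b=cv2.resize(im[205:265,345:405],None,fx=10,fy=10,interpolation=cv2.INTER_CUBIC)
cv2.imwrite('pics/s9.png',b)
E
```

```text
clock: 4.25
ee_pos: [593.6, -173.0, 8.5]
eef_rot: [-2.221, -2.222, -0.0]
wrist_force: [-0.5, 0.7, 0.7]
gripper_width: 53.2
[ 593.57661593 -172.96851602    8.52603989] [-0.32557025  0.70320754  1.58057589] 53.4524154287294
```

View pics/s9.png

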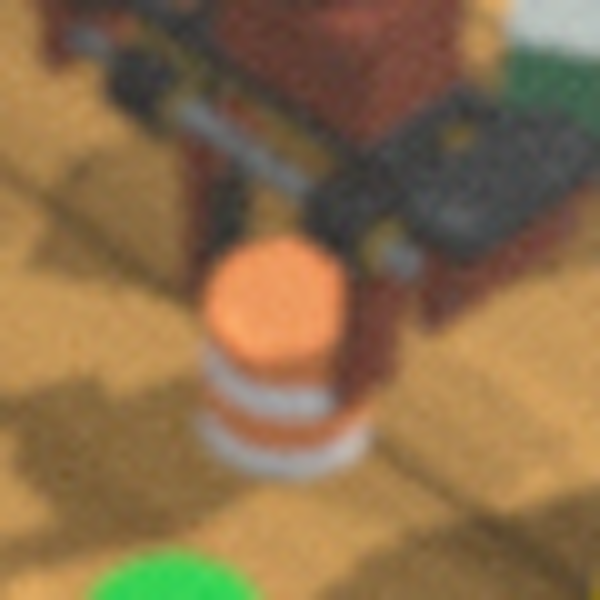

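```bash
python3 -m pendant '[{"offset":[0,0,2],"angular":[0,0,0],"hand":-1},{"offset":[0,0,4],"angular":[0,0,0],"hand":-1},{"offset":[0,0,5],"angular":[0,0,0],"hand":-1},{"offset":[-1,3,3],"angular":[0,0,5],"hand":-1},{"offset":[-2,4,2],"angular":[0,0,4.6],"hand":-1}]'
python3 -m pendant '[{"offset":[-2,4,0],"angular":[0,0,0],"hand":-1},{"offset":[-2,4,0],"angular":[0,0,0],"hand":-1},{"offset":[-2,4,0],"angular":[0,0,0],"hand":-1},{"offset":[-1.4,4,0],"angular":[0,0,0],"hand":-1},{"offset":[0,4,0],"angular":[0,0,0],"hand":-1}]'
python3 -m pendant '[{"offset":[0,4,0],"angular":[0,0,0],"hand":-1},{"offset":[0,2.8,0],"angular":[0,0,0],"hand":-1},{"offset":[0,0,0],"angular":[0,0,0],"hand":-1}]'
python3 - <<'E'
from h import *
snap('top','t10.png');snap('side','s10.png');s=observe();print(s['ee_pos'],s['eef_rot'],s['wrist_force'],s['gripper_width'])
E
```

```text
clock: 4.8
ee_pos: [565.0, -105.2, 171.2]
eef_rot: [2.025, 2.395, 0.002]
wrist_force: [0.2, 0.1, -1.9]
gripper_width: 53.8
clock: 5.3
ee_pos: [487.1, 97.7, 168.4]
eef_rot: [-2.027, -2.398, 0.001]
wrist_force: [1.0, 0.4, -0.4]
gripper_width: 53.5
clock: 5.6
ee_pos: [488.8, 169.5, 168.2]
eef_rot: [-2.019, -2.406, -0.002]
wrist_force: [0.0, -1.0, -1.4]
gripper_width: 53.5
[489.16281466 164.56783608 168.1769352 ] [ 2.02628062e+00  2.40070762e+00 -1.43696643e-03] [ 0.27301691 -0.62763451 -1.63612708] 53.553690024849665
```

View pics/t10.png

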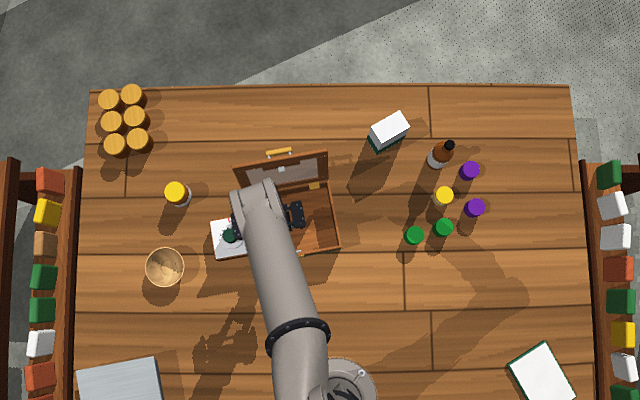

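View pics/s10.png

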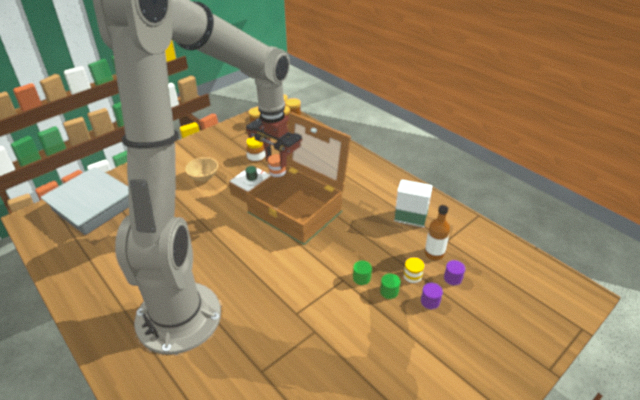

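```bash
python3 -m pendant '[{"offset":[0,-0.5,-4],"angular":[0,0,0],"hand":-1},{"offset":[0,0,-4],"angular":[0,0,0],"hand":-1},{"offset":[0,0,-3],"angular":[0,0,0],"hand":-1},{"offset":[0,0,-2],"angular":[0,0,0],"hand":-1},{"offset":[0,0,-1],"angular":[0,0,0],"hand":-1}]'
python3 -m pendant '[{"offset":[0,0,-0.6],"angular":[0,0,0],"hand":-1},{"offset":[0,0,-0.4],"angular":[0,0,0],"hand":-1},{"offset":[0,0,-0.2],"angular":[0,0,0],"hand":-1},{"offset":[0,0,0],"angular":[0,0,0],"hand":-1}]'
```

```text
clock: 6.2
ee_pos: [488.5, 157.2, 26.8]
eef_rot: [-2.03, -2.397, 0.005]
wrist_force: [0.7, 0.1, -0.5]
gripper_width: 53.2
clock: 6.6
ee_pos: [489.9, 159.8, 17.0]
eef_rot: [2.028, 2.399, 0.001]
wrist_force: [0.7, -1.4, -1.5]
gripper_width: 53.5
```

```bash
python3 -m pendant '[{"offset":[0,0,-0.1],"angular":[0,0,0],"hand":-1},{"offset":[0,0,-0.1],"angular":[0,0,0],"hand":-1},{"offset":[0,0,0],"angular":[0,0,0],"hand":0.1},{"offset":[0,0,0],"angular":[0,0,0],"hand":0.5},{"offset":[0,0,0],"angular":[0,0,0],"hand":0.6}]'
python3 -m pendant '[{"offset":[0,0,2],"angular":[0,0,0],"hand":0.6},{"offset":[0,0,4],"angular":[0,0,0],"hand":0.6},{"offset":[0,0,5],"angular":[0,0,0],"hand":0.6},{"offset":[0,0,5],"angular":[0,0,0],"hand":1},{"offset":[1,-4,3],"angular":[0,0,0],"hand":1}]'
python3 -m pendant '[{"offset":[2,-4,2],"angular":[0,0,0],"hand":1},{"offset":[2,-4,0],"angular":[0,0,0],"hand":1},{"offset":[2,-4,0],"angular":[0,0,0],"hand":1},{"offset":[1.5,-4,0],"angular":[0,0,-5],"hand":1},{"offset":[1.5,-4,0],"angular":[0,0,-4.6],"hand":1}]'
python3 - <<'E'
from h import *
t=snap('top','t11.png');s=observe();print(s['ee_pos'])
crop(t,200,140,350,270,5.3,'c11.png')
E
```

```text
clock: 7.1
ee_pos: [489.8, 159.8, 14.7]
eef_rot: [2.027, 2.4, 0.001]
wrist_force: [-0.1, 0.4, 0.0]
gripper_width: 66.3
clock: 7.6
ee_pos: [500.1, 125.7, 207.8]
eef_rot: [2.017, 2.408, 0.009]
wrist_force: [1.4, 1.0, -0.3]
gripper_width: 82.7
clock: 8.1
ee_pos: [589.8, -81.2, 224.2]
eef_rot: [2.225, 2.218, 0.001]
wrist_force: [0.8, -0.2, 0.4]
gripper_width: 87.9
[590.84165871 -89.70845141 224.58143055]
```

View pics/c11.png

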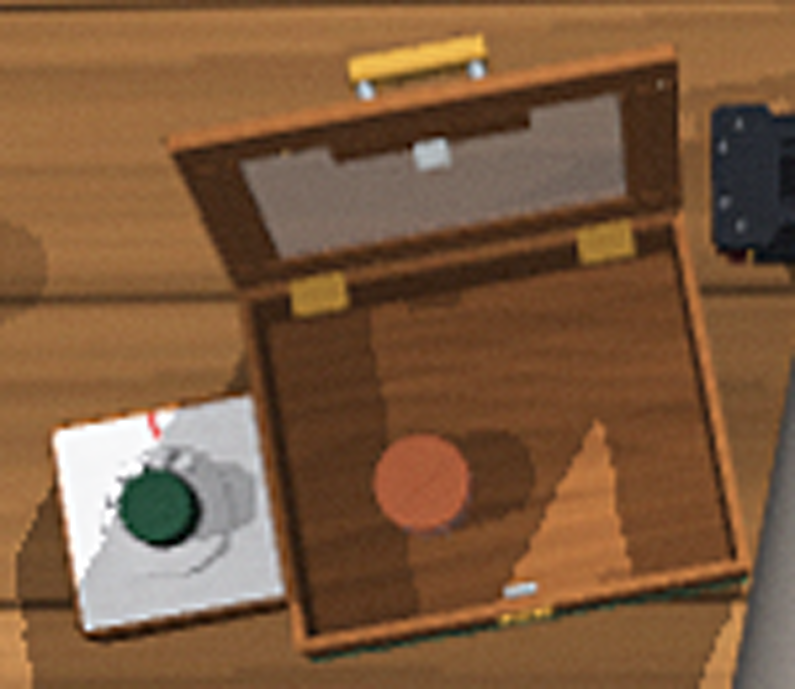

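View pics/t11.png

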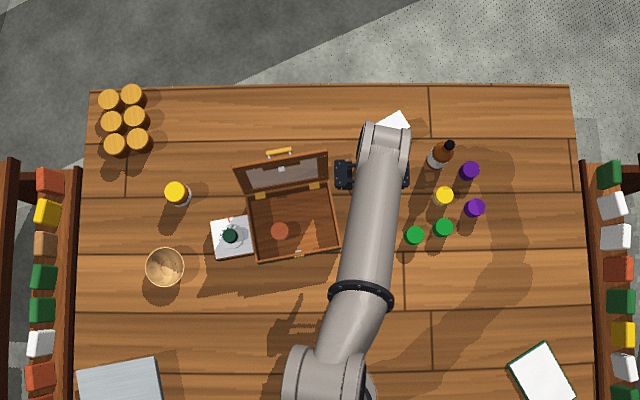

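```bash
python3 -m pendant '[{"offset":[0,-4,0],"angular":[0,0,0],"hand":1},{"offset":[0,-4,0],"angular":[0,0,0],"hand":1},{"offset":[0,-4,0],"angular":[0,0,0],"hand":1},{"offset":[0,-4,0],"angular":[0,0,0],"hand":1},{"offset":[0,-4,0],"angular":[0,0,0],"hand":1}]'
python3 -m pendant '[{"offset":[0,-3.3,0],"angular":[0,0,0],"hand":1},{"offset":[0,-1.5,0],"angular":[0,0,0],"hand":1},{"offset":[0,0,0],"angular":[0,0,0],"hand":1},{"offset":[0,0,0],"angular":[0,0,0],"hand":1}]'
python3 - <<'E'
from h import *
t=snap('side');s=observe();print(s['ee_pos'],s['eef_rot'])
crop(t,340,120,480,320,4,'s12.png')
print(proj('side',[[591,-338,50]]))
E
```

```text
clock: 8.65
ee_pos: [589.1, -280.7, 223.9]
eef_rot: [-2.221, -2.222, -0.0]
wrist_force: [0.7, -0.3, -0.6]
gripper_width: 87.7
clock: 9.05
ee_pos: [589.8, -325.6, 223.6]
eef_rot: [-2.219, -2.222, -0.002]
wrist_force: [1.2, 0.5, 0.2]
gripper_width: 87.7
[ 590.10792349 -324.94096481  223.61601327] [-2.21761905e+00 -2.22353530e+00 -1.86049960e-03]
[[414.06183876 264.6424892 ]]
```

View pics/s12.png

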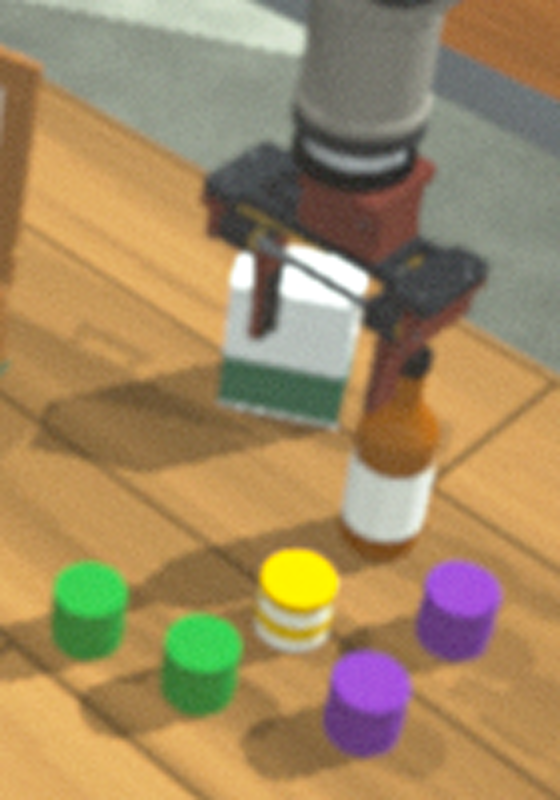

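```bash
python3 -m pendant '[{"offset":[0.1,-1.2,-1],"angular":[0,0,0],"hand":1},{"offset":[0,0,-4],"angular":[0,0,0],"hand":1},{"offset":[0,0,-4],"angular":[0,0,0],"hand":1},{"offset":[0,0,-4],"angular":[0,0,0],"hand":1},{"offset":[0,0,-3],"angular":[0,0,0],"hand":1}]'
python3 -m pendant '[{"offset":[0,0,-2],"angular":[0,0,0],"hand":1},{"offset":[0,0,-2],"angular":[0,0,0],"hand":1},{"offset":[0,0,-1],"angular":[0,0,0],"hand":1},{"offset":[0,0,-0.5],"angular":[0,0,0],"hand":1},{"offset":[0,0,0],"angular":[0,0,0],"hand":1}]'
python3 -m pendant '[{"offset":[0,0,0],"angular":[0,0,0],"hand":0.5},{"offset":[0,0,0],"angular":[0,0,0],"hand":0},{"offset":[0,0,0],"angular":[0,0,0],"hand":-1},{"offset":[0,0,0],"angular":[0,0,0],"hand":-1},{"offset":[0,0,0],"angular":[0,0,0],"hand":-1}]'
```

```text
clock: 9.6
ee_pos: [589.6, -337.9, 60.6]
eef_rot: [-2.218, -2.221, 0.001]
wrist_force: [0.6, 1.6, 0.2]
gripper_width: 88.0
clock: 10.1
ee_pos: [590.3, -339.2, 8.6]
eef_rot: [-2.22, -2.222, 0.0]
wrist_force: [0.7, 0.1, -0.4]
gripper_width: 88.0
clock: 10.6
ee_pos: [590.7, -338.9, 9.3]
eef_rot: [-2.221, -2.222, -0.001]
wrist_force: [-0.7, 1.2, 4.0]
gripper_width: 52.9
```

```bash
python3 -m pendant '[{"offset":[0,0,2],"angular":[0,0,0],"hand":-1},{"offset":[0,0,4],"angular":[0,0,0],"hand":-1},{"offset":[0,0,5],"angular":[0,0,0],"hand":-1},{"offset":[-1,3,3],"angular":[0,0,5],"hand":-1},{"offset":[-1.5,4,2],"angular":[0,0,4.6],"hand":-1}]'
python3 -m pendant '[{"offset":[-1.5,4,0],"angular":[0,0,0],"hand":-1},{"offset":[-1.5,4,0],"angular":[0,0,0],"hand":-1},{"offset":[-1.5,4,0],"angular":[0,0,0],"hand":-1},{"offset":[-1.4,4,0],"angular":[0,0,0],"hand":-1},{"offset":[0,4,0],"angular":[0,0,0],"hand":-1}]'
python3 -m pendant '[{"offset":[0,4,0],"angular":[0,0,0],"hand":-1},{"offset":[0,4,0],"angular":[0,0,0],"hand":-1},{"offset":[0,3,0],"angular":[0,0,0],"hand":-1},{"offset":[0,2.3,0],"angular":[0,0,0],"hand":-1},{"offset":[0,0,0],"angular":[0,0,0],"hand":-1}]'
```

```text
clock: 11.1
ee_pos: [565.9, -271.9, 171.6]
eef_rot: [2.025, 2.396, -0.0]
wrist_force: [0.6, 0.7, -1.4]
gripper_width: 53.9
clock: 11.6
ee_pos: [503.9, -68.6, 168.7]
eef_rot: [-2.028, -2.397, 0.001]
wrist_force: [1.4, 0.2, -1.4]
gripper_width: 53.4
clock: 12.1
ee_pos: [506.0, 67.2, 168.7]
eef_rot: [-2.02, -2.405, -0.001]
wrist_force: [0.9, -0.3, -2.2]
gripper_width: 53.4
```

Descend 168.7→15.3.

```bash
python3 -m pendant '[{"offset":[0,0,-4],"angular":[0,0,0],"hand":-1},{"offset":[0,0,-4],"angular":[0,0,0],"hand":-1},{"offset":[0,0,-3],"angular":[0,0,0],"hand":-1},{"offset":[0,0,-2],"angular":[0,0,0],"hand":-1},{"offset":[0,0,-1],"angular":[0,0,0],"hand":-1}]'
python3 -m pendant '[{"offset":[0,0,-0.6],"angular":[0,0,0],"hand":-1},{"offset":[0,0,-0.4],"angular":[0,0,0],"hand":-1},{"offset":[0,0,-0.3],"angular":[0,0,0],"hand":-1},{"offset":[0,0,0],"angular":[0,0,0],"hand":-1}]'
```

```text
clock: 12.6
ee_pos: [505.1, 61.8, 27.1]
eef_rot: [-2.029, -2.397, 0.005]
wrist_force: [-1.1, 0.3, -1.7]
gripper_width: 53.4
clock: 13.0
ee_pos: [506.7, 63.5, 16.3]
eef_rot: [2.027, 2.399, 0.001]
wrist_force: [0.1, -0.3, -1.7]
gripper_width: 53.6
```

```bash
python3 -m pendant '[{"offset":[0,0,-0.1],"angular":[0,0,0],"hand":-1},{"offset":[0,0,0],"angular":[0,0,0],"hand":-0.1},{"offset":[0,0,0],"angular":[0,0,0],"hand":0.3},{"offset":[0,0,0],"angular":[0,0,0],"hand":0.6},{"offset":[0,0,0],"angular":[0,0,0],"hand":0.6}]'
python3 -m pendant '[{"offset":[0,0,2],"angular":[0,0,0],"hand":0.6},{"offset":[0,0,4],"angular":[0,0,0],"hand":0.6},{"offset":[0,0,5],"angular":[0,0,0],"hand":0.6},{"offset":[0,0,5],"angular":[0,0,0],"hand":0.6},{"offset":[0,-2,5],"angular":[0,0,0],"hand":-1}]'
python3 -m pendant '[{"offset":[0,-4,3],"angular":[0,0,0],"hand":-1},{"offset":[0,-4,3],"angular":[0,0,0],"hand":-1},{"offset":[0,-4,3],"angular":[0,0,0],"hand":-1},{"offset":[0,-4,3],"angular":[0,0,0],"hand":-1},{"offset":[0,-4,0],"angular":[0,0,0],"hand":-1}]'
python3 - <<'E'
from h import *
t=snap('top','t13.png');t2=snap('side','s13.png');s=observe();print(s['ee_pos'],s['gripper_width'])
crop(t,200,140,350,270,5.3,'c13.png');crop(t2,220,100,370,240,5,'d13.png')
E
```

```text
clock: 13.5
ee_pos: [506.5, 63.6, 15.1]
eef_rot: [2.027, 2.4, 0.001]
wrist_force: [0.4, 0.2, -0.5]
gripper_width: 69.0
clock: 14.0
ee_pos: [506.3, 46.9, 223.6]
eef_rot: [-2.023, -2.403, -0.002]
wrist_force: [1.4, 0.1, -0.7]
gripper_width: 65.5
clock: 14.5
ee_pos: [507.9, -157.5, 345.6]
eef_rot: [2.024, 2.395, 0.008]
wrist_force: [0.1, -0.8, 0.0]
gripper_width: 25.9
[ 505.33579923 -161.56477845  342.72717185] 18.082697395293252
```

View pics/c13.png

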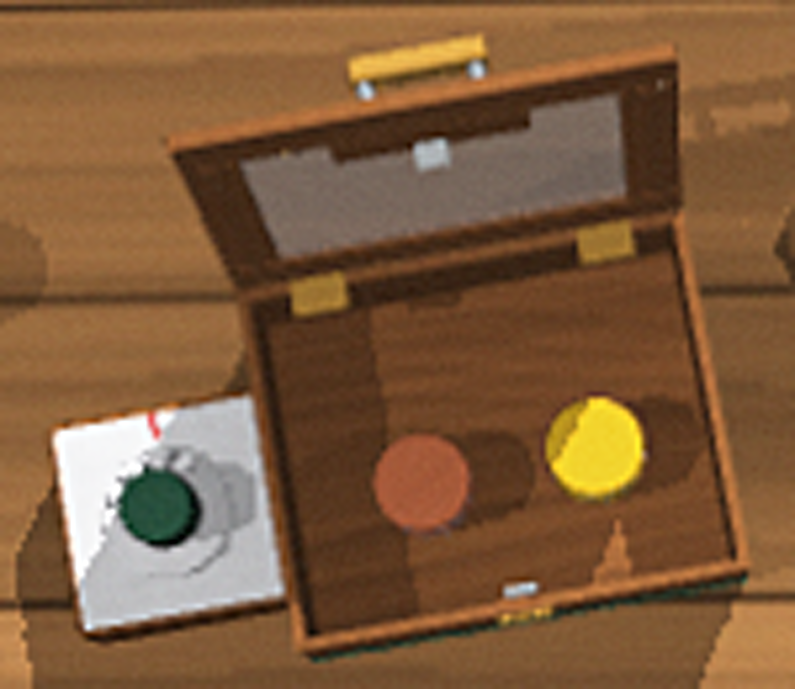

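View pics/d13.png

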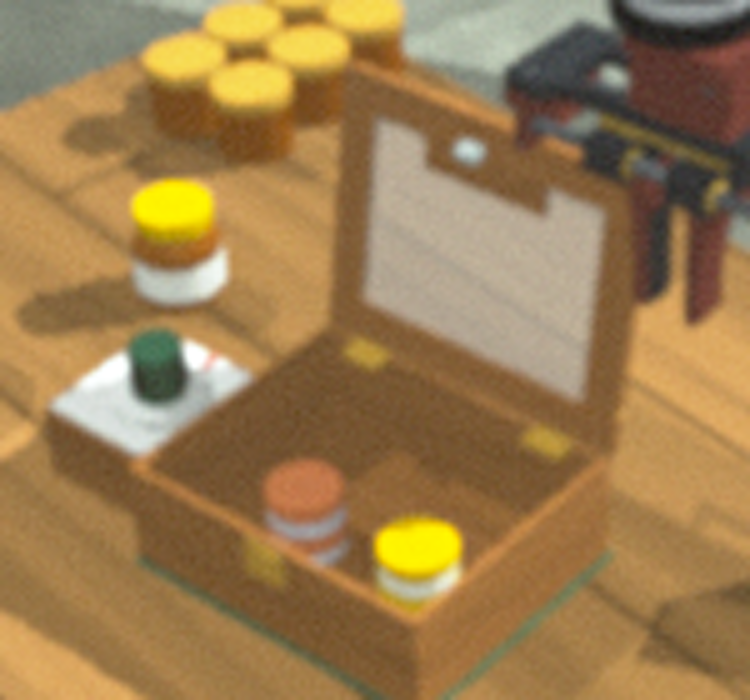

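View pics/s13.png

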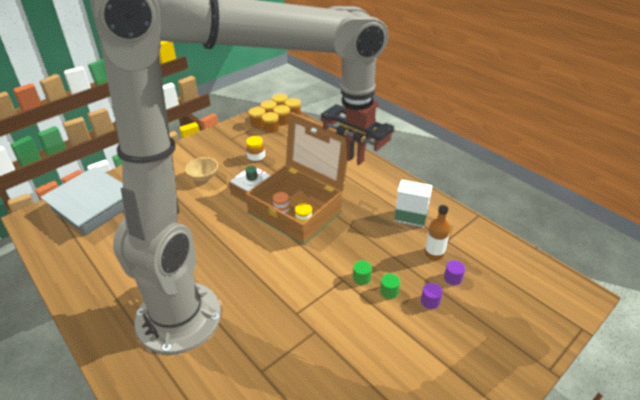

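```bash
python3 -m pendant '[{"offset":[4,0,0],"angular":[0,0,0],"hand":-1},{"offset":[4,0,0],"angular":[0,0,0],"hand":-1},{"offset":[4,1,0],"angular":[0,0,0],"hand":-1},{"offset":[4,2,0],"angular":[0,0,0],"hand":-1},{"offset":[2.5,4,0],"angular":[0,0,0],"hand":-1}]'
python3 -m pendant '[{"offset":[0,4,0],"angular":[0,0,0],"hand":-1},{"offset":[0,4,0],"angular":[0,0,0],"hand":-1},{"offset":[0,4,0],"angular":[0,0,0],"hand":-1},{"offset":[0,4,0],"angular":[0,0,0],"hand":-1},{"offset":[0,0,0],"angular":[0,0,0],"hand":-1}]'
python3 - <<'E'
from h import *
t=snap('top','t14.png');t2=snap('side','s14.png');s=observe();print(s['ee_pos'],s['gripper_width'])
crop(t2,240,60,400,220,4,'d14.png')
E
```

```text
clock: 15.1
ee_pos: [692.6, -86.5, 339.8]
eef_rot: [-2.033, -2.395, 0.004]
wrist_force: [0.8, -0.2, 1.4]
gripper_width: 0.2
clock: 15.6
ee_pos: [690.5, 85.0, 339.6]
eef_rot: [-2.011, -2.407, -0.002]
wrist_force: [-0.5, 0.1, -1.2]
gripper_width: 0.3
[690.75802562  77.06159718 340.41054204] 0.3721331951704365
```

View pics/t14.png

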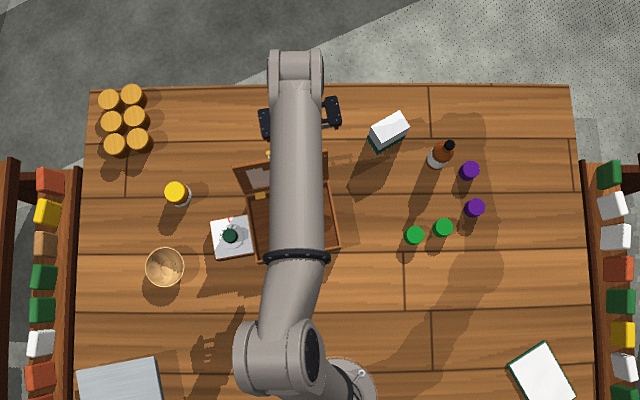

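View pics/d14.png

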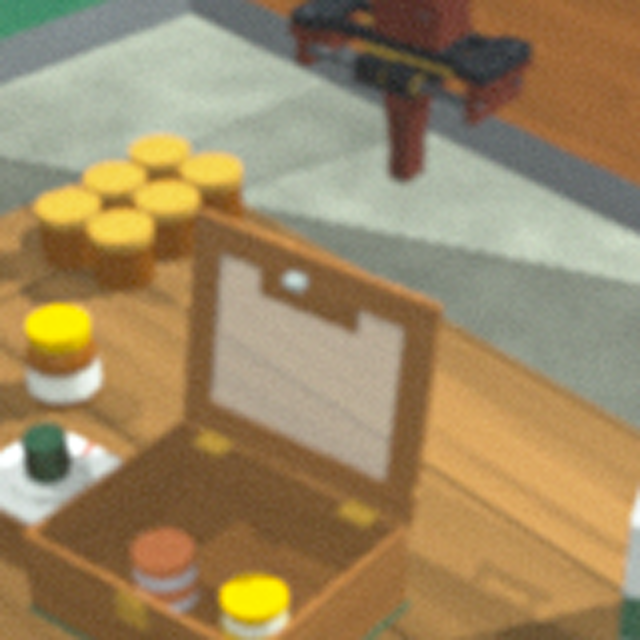

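```bash
python3 - <<'E'
from h import *
X=observe()['ee_pos'];print(X,proj('side',[X,X+[0,0,20]]), proj('side',[X+[10,0,0],X+[0,10,0]]))
E
```

```text
[690.75802562  77.06159718 340.41054204] [[341.34210589 110.67067612]
 [341.44546028 104.96768083]] [[343.66873564 109.56604983]
 [339.11629519 109.48206049]]
```

```bash
python3 -m pendant '[{"offset":[0,0,-4],"angular":[0,0,0],"hand":-1},{"offset":[0,0,-4],"angular":[0,0,0],"hand":-1},{"offset":[0,0,-2.5],"angular":[0,0,0],"hand":-1},{"offset":[0,0,-1],"angular":[0,0,0],"hand":-1},{"offset":[-1,-0.2,0],"angular":[0,0,0],"hand":-1}]'
python3 -m pendant '[{"offset":[-1,-0.17,0],"angular":[0,0,0],"hand":-1},{"offset":[-1,-0.17,0],"angular":[0,0,0],"hand":-1},{"offset":[-1,-0.17,0],"angular":[0,0,0],"hand":-1},{"offset":[-1,-0.17,0],"angular":[0,0,0],"hand":-1}]'
python3 - <<'E'
from h import *
t2=snap('side');crop(t2,240,60,400,220,4,'d15.png')
t2=snap('top');crop(t2,220,80,380,270,3,'t15.png')
E
```

```text
clock: 16.2
ee_pos: [680.9, 71.8, 225.0]
eef_rot: [-2.029, -2.398, 0.003]
wrist_force: [-0.3, -0.2, 0.1]
gripper_width: 0.9
clock: 16.6
ee_pos: [641.6, 65.8, 228.2]
eef_rot: [2.026, 2.398, 0.005]
wrist_force: [2.8, -0.6, 2.5]
gripper_width: 0.3
```

View pics/d15.png

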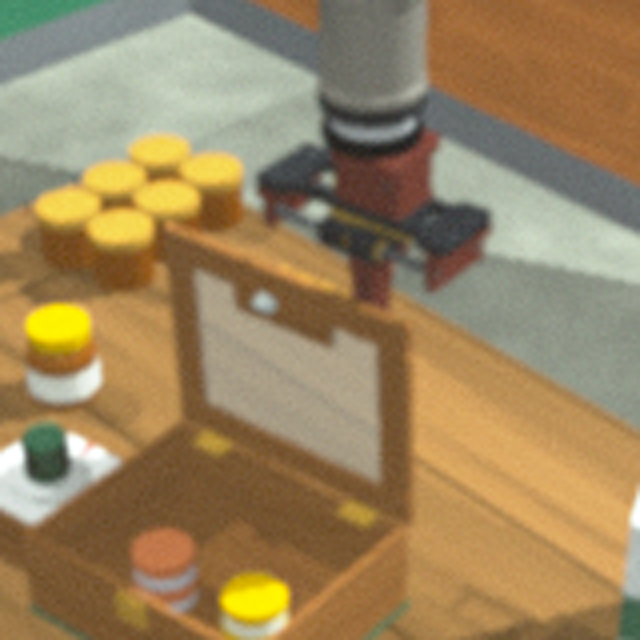

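View pics/t15.png

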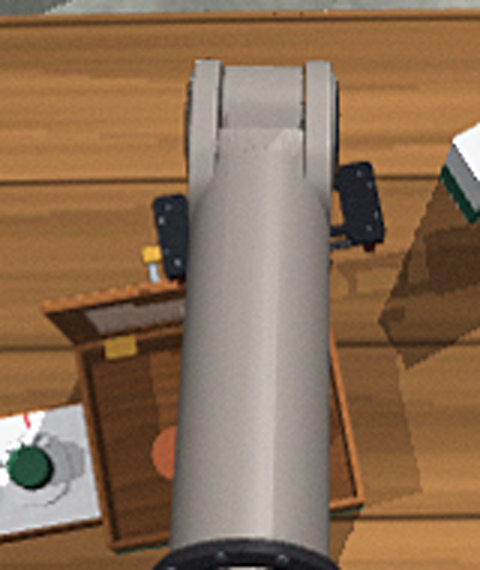

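```bash
python3 -m pendant '[{"offset":[-1.25,-0.21,0.1],"angular":[0,0,0],"hand":-1},{"offset":[-1.25,-0.21,0],"angular":[0,0,0],"hand":-1},{"offset":[-1.25,-0.21,0],"angular":[0,0,0],"hand":-1},{"offset":[-1.4,-0.24,-0.3],"angular":[0,0,0],"hand":-1},{"offset":[-1.4,-0.24,-0.4],"angular":[0,0,0],"hand":-1}]'
python3 -m pendant '[{"offset":[-1.3,-0.22,-0.5],"angular":[0,0,0],"hand":-1},{"offset":[-1.3,-0.22,-0.7],"angular":[0,0,0],"hand":-1},{"offset":[-1.2,-0.2,-0.8],"angular":[0,0,0],"hand":-1},{"offset":[-1.15,-0.2,-0.9],"angular":[0,0,0],"hand":-1},{"offset":[0,0,0],"angular":[0,0,0],"hand":-1}]'
python3 - <<'E'
from h import *
t2=snap('side');crop(t2,240,60,400,220,4,'d16.png')
E
```

```text
clock: 17.2
ee_pos: [575.3, 55.4, 220.0]
eef_rot: [-2.027, -2.4, -0.0]
wrist_force: [3.3, 1.0, -0.2]
gripper_width: 0.3
clock: 17.7
ee_pos: [523.5, 46.4, 190.0]
eef_rot: [-2.025, -2.397, 0.005]
wrist_force: [-0.2, -0.4, -0.9]
gripper_width: 0.5
```

View pics/d16.png

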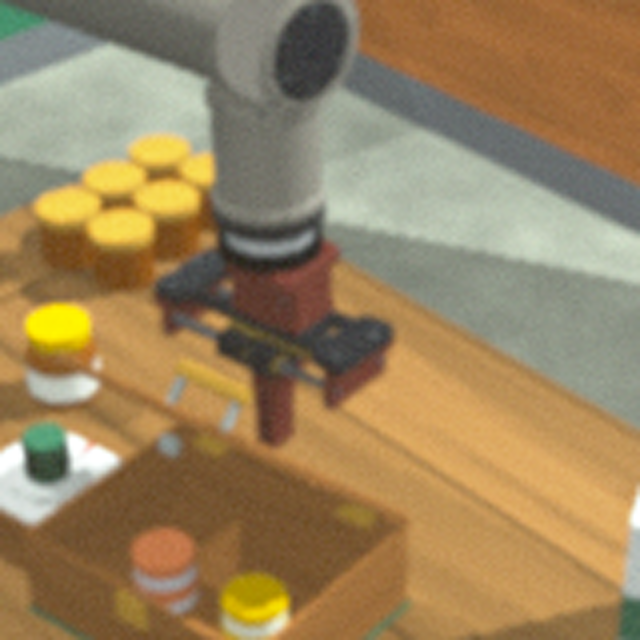

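```bash
python3 -m pendant '[{"offset":[-0.8,-0.14,-0.85],"angular":[0,0,0],"hand":-1},{"offset":[-0.8,-0.14,-0.85],"angular":[0,0,0],"hand":-1},{"offset":[-0.5,-0.08,-0.85],"angular":[0,0,0],"hand":-1},{"offset":[-0.5,-0.08,-0.85],"angular":[0,0,0],"hand":-1},{"offset":[-0.5,-0.08,-0.85],"angular":[0,0,0],"hand":-1}]'
python3 -m pendant '[{"offset":[-0.4,-0.07,-1],"angular":[0,0,0],"hand":-1},{"offset":[-0.4,-0.07,-1],"angular":[0,0,0],"hand":-1},{"offset":[0,0,0],"angular":[0,0,0],"hand":-1},{"offset":[0,0,0],"angular":[0,0,0],"hand":-1}]'
python3 - <<'E'
from h import *
t2=snap('side');crop(t2,240,60,400,220,4,'d17.png')
E
```

```text
clock: 18.25
ee_pos: [494.6, 41.2, 147.9]
eef_rot: [-2.028, -2.399, 0.001]
wrist_force: [-0.7, 0.0, 0.9]
gripper_width: 0.6
clock: 18.65
ee_pos: [487.2, 39.9, 128.5]
eef_rot: [-2.028, -2.399, 0.001]
wrist_force: [-0.1, 0.4, 0.5]
gripper_width: 0.4
```

View pics/d17.png

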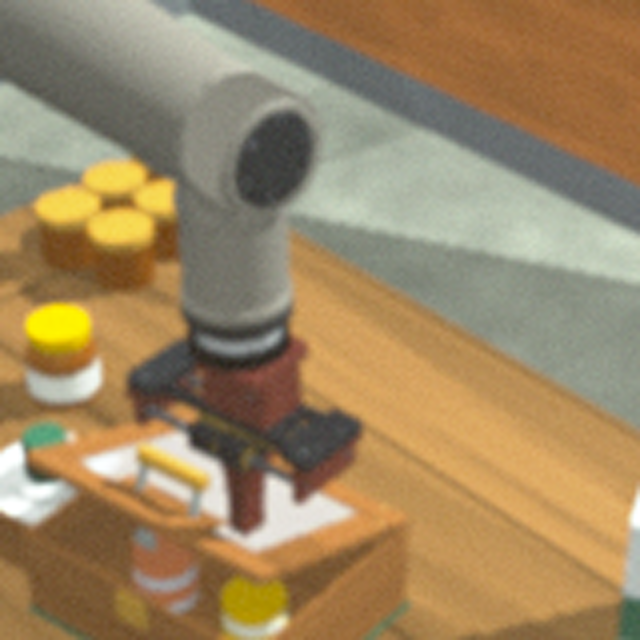

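```bash
python3 -m pendant '[{"offset":[-0.2,-0.03,-0.8],"angular":[0,0,0],"hand":-1},{"offset":[-0.1,0,-0.8],"angular":[0,0,0],"hand":-1},{"offset":[0,0,-0.5],"angular":[0,0,0],"hand":-1},{"offset":[0,0,0],"angular":[0,0,0],"hand":-1}]'
python3 - <<'E'
from h import *
t2=snap('side');crop(t2,240,60,400,220,4,'d18.png')
E
```

```text
clock: 19.1
ee_pos: [483.6, 39.6, 106.9]
eef_rot: [-2.027, -2.399, 0.002]
wrist_force: [-0.2, 1.0, 0.5]
gripper_width: 0.4
```

View pics/d18.png

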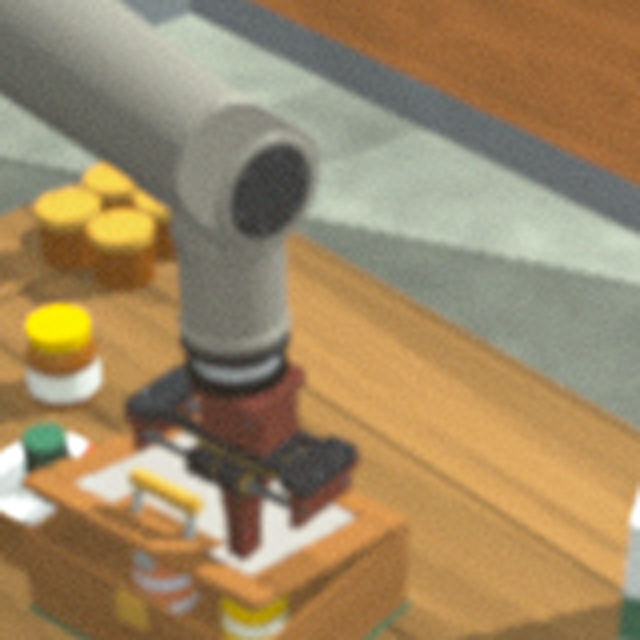

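```bash
python3 -m pendant '[{"offset":[0,0,4],"angular":[0,0,0],"hand":-1},{"offset":[0,0,4],"angular":[0,0,0],"hand":-1},{"offset":[-1.7,3.3,0],"angular":[0,0,0],"hand":-1},{"offset":[-1.7,3.2,0],"angular":[0,0,0],"hand":-1},{"offset":[0,0,0],"angular":[0,0,0],"hand":-1}]'
python3 - <<'E'
from h import *
t2=snap('side');crop(t2,240,60,400,220,4,'d19.png')
t2=snap('top','t19.png')
print(observe()['ee_pos'])
E
```

```text
clock: 19.65
ee_pos: [448.7, 108.9, 188.1]
eef_rot: [-2.019, -2.405, -0.002]
wrist_force: [-0.3, -0.8, 0.3]
gripper_width: 0.4
[450.29648087 105.25016075 188.05412422]
```

View pics/d19.png

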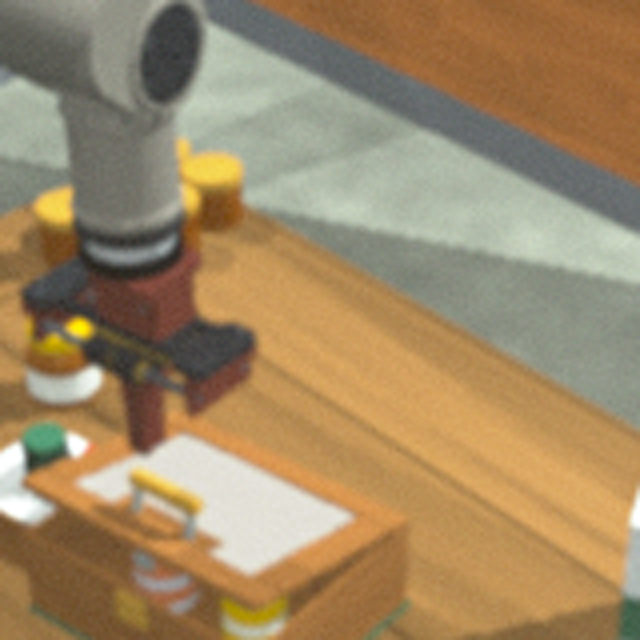

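View pics/t19.png

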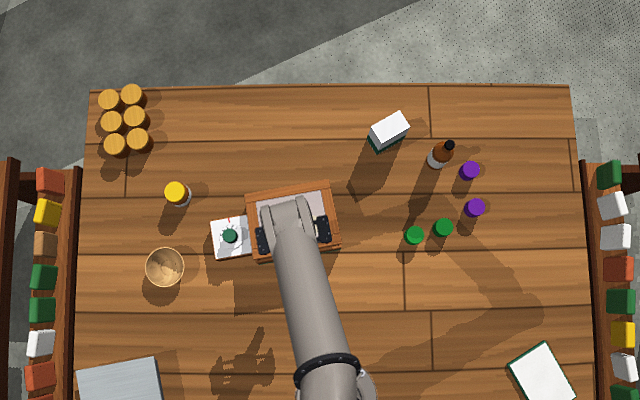

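```bash
python3 - <<'E'
from h import *
from fit import cw
p=[512.8,115.84,.16687]
for th in (0,.05,.1,.15,.2,.25):
    X=cw([100-165*np.cos(th)+39*np.sin(th),0,86+165*np.sin(th)+39*np.cos(th)],p); print(th,X,proj('side',X))
print(proj('side',[[450.3,105.25,188],[450.3,105.25,208]]))
E
```

```text
0 [[448.70288387 105.04371807 125.        ]] [[278.66004775 193.69542955]]
0.05 [[450.82833895 105.40172189 133.19782309]] [[278.95000394 191.34880306]]
0.1 [[453.35516692 105.82733148 141.27767619]] [[279.33129928 188.95451561]]
0.15 [[456.27705204 106.31948303 149.2193639 ]] [[279.80340526 186.5197538 ]]
0.2 [[459.5866911  106.87694643 157.00303612]] [[280.36543706 184.05195473]]
0.25 [[463.27581173 107.49832831 164.60923772]] [[281.01615057 181.55877244]]
[[277.68165563 177.68982209]
 [277.24359094 172.5091292 ]]
```

```bash
python3 -m pendant '[{"offset":[0.9,0.1,-1],"angular":[0,0,0],"hand":-1},{"offset":[0,0,-1],"angular":[0,0,0],"hand":-1},{"offset":[0,0,-1],"angular":[0,0,0],"hand":-1},{"offset":[0,0,-0.8],"angular":[0,0,0],"hand":-1},{"offset":[0,0,0],"angular":[0,0,0],"hand":-1}]'
python3 -m pendant '[{"offset":[-0.2,0,-0.6],"angular":[0,0,0],"hand":-1},{"offset":[-0.1,0,-0.6],"angular":[0,0,0],"hand":-1},{"offset":[0,0,0],"angular":[0,0,0],"hand":-1}]'
python3 - <<'E'
from h import *
t2=snap('side');crop(t2,240,60,400,220,4,'d20.png')
E
```

```text
clock: 20.25
ee_pos: [458.3, 104.9, 148.5]
eef_rot: [-2.028, -2.398, 0.004]
wrist_force: [0.8, -0.8, 0.7]
gripper_width: 0.6
clock: 20.55
ee_pos: [455.6, 105.6, 137.1]
eef_rot: [-2.027, -2.399, 0.002]
wrist_force: [0.8, 0.8, 0.4]
gripper_width: 0.6
```

View pics/d20.png

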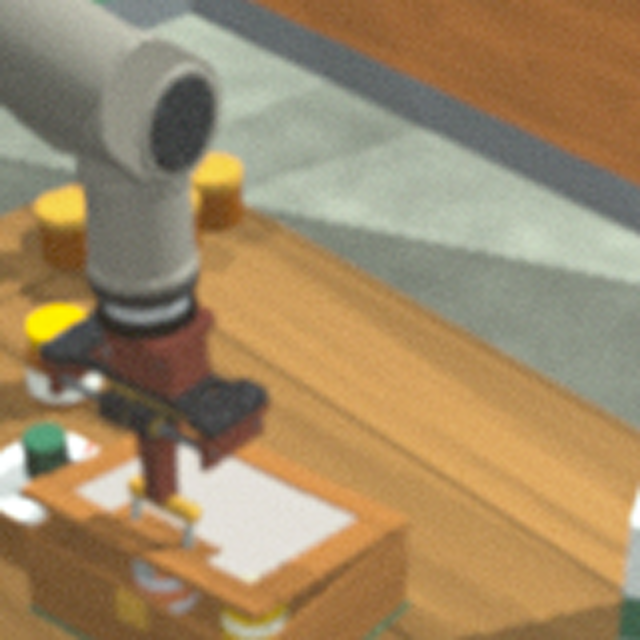

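```bash
python3 -m pendant '[{"offset":[-0.1,0,-0.5],"angular":[0,0,0],"hand":-1},{"offset":[-0.1,0,-0.5],"angular":[0,0,0],"hand":-1}]'
python3 - <<'E'
from h import *
s=observe();print(s['ee_pos'],s['wrist_force'])
t2=snap('side');crop(t2,265,155,305,205,14,'d21.png')
E
```

```text
clock: 20.8
ee_pos: [454.3, 105.8, 127.7]
eef_rot: [2.028, 2.4, 0.001]
wrist_force: [-0.6, 0.5, 0.3]
gripper_width: 0.3
[454.33283895 105.79972635 127.67184887] [-0.57268433  0.5438456   0.25323416]
```

View pics/d21.png

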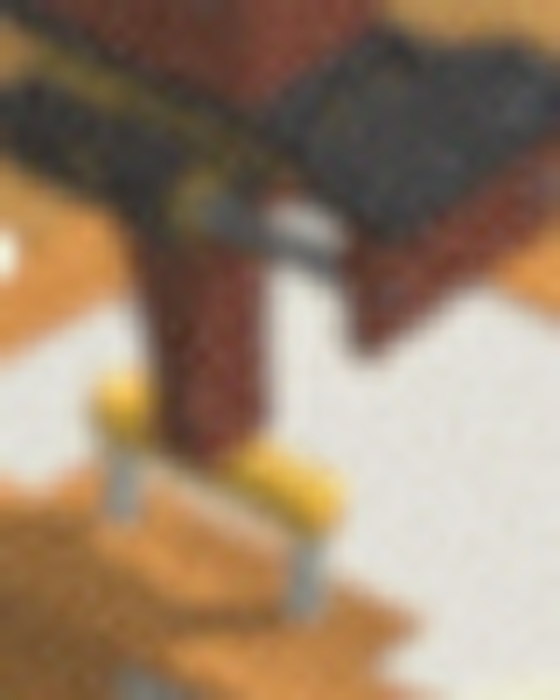

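```bash
python3 -m pendant '[{"offset":[-0.1,0,-0.4],"angular":[0,0,0],"hand":-1},{"offset":[-0.1,0,-0.4],"angular":[0,0,0],"hand":-1}]'
python3 -m pendant '[{"offset":[-0.1,0,-0.3],"angular":[0,0,0],"hand":-1},{"offset":[-0.05,0,0],"angular":[0,0,0],"hand":-1}]'
python3 - <<'E'
from h import *
t2=snap('side');crop(t2,265,155,305,205,14,'d22.png')
E
```

```text
clock: 21.05
ee_pos: [452.2, 105.7, 119.5]
eef_rot: [2.028, 2.4, 0.0]
wrist_force: [-0.3, 0.1, 2.5]
gripper_width: 0.4
clock: 21.25
ee_pos: [451.0, 105.6, 116.7]
eef_rot: [2.028, 2.399, 0.0]
wrist_force: [0.5, -0.2, -0.2]
gripper_width: 0.8
```

View pics/d22.png

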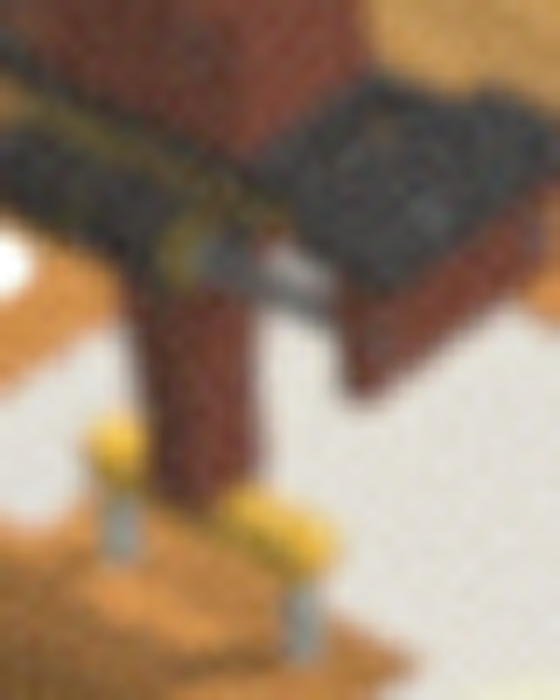

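```bash
python3 -m pendant '[{"offset":[-0.1,0,-0.2],"angular":[0,0,0],"hand":-1},{"offset":[0,0,0],"angular":[0,0,0],"hand":-1}]'
python3 -m pendant '[{"offset":[0,0,-0.2],"angular":[0,0,0],"hand":-1},{"offset":[0,0,0],"angular":[0,0,0],"hand":-1}]'
python3 -m pendant '[{"offset":[0,0,-0.2],"angular":[0,0,0],"hand":-1},{"offset":[0,0,0],"angular":[0,0,0],"hand":-1}]'
python3 -m pendant '[{"offset":[0,0,-0.2],"angular":[0,0,0],"hand":-1},{"offset":[0,0,0],"angular":[0,0,0],"hand":-1}]'
```

```text
clock: 21.5
ee_pos: [450.4, 105.6, 115.1]
eef_rot: [2.027, 2.399, 0.002]
wrist_force: [0.5, -1.4, 3.2]
gripper_width: 0.1
clock: 21.7
ee_pos: [449.9, 105.5, 113.1]
eef_rot: [-2.028, -2.399, -0.0]
wrist_force: [-1.0, -1.1, 6.8]
gripper_width: 0.4
clock: 21.9
ee_pos: [449.5, 105.7, 110.6]
eef_rot: [-2.028, -2.399, 0.0]
wrist_force: [-0.4, 0.1, -0.1]
gripper_width: 0.5
clock: 22.1
ee_pos: [449.5, 105.8, 108.5]
eef_rot: [-2.027, -2.4, 0.001]
wrist_force: [-0.1, -0.8, -0.1]
gripper_width: 0.6
```

```bash
python3 -m pendant '[{"offset":[0,0,-0.2],"angular":[0,0,0],"hand":-1},{"offset":[0,0,0],"angular":[0,0,0],"hand":-1}]'
python3 -m pendant '[{"offset":[0,0,-0.1],"angular":[0,0,0],"hand":-1},{"offset":[0,0,0],"angular":[0,0,0],"hand":-1}]'
python3 - <<'E'
from h import *
t2=snap('side');crop(t2,265,155,305,205,14,'d23.png')
E
```

```text
clock: 22.3
ee_pos: [449.9, 105.8, 107.4]
eef_rot: [-2.027, -2.399, -0.0]
wrist_force: [-4.1, -0.8, 10.9]
gripper_width: 0.8
clock: 22.5
ee_pos: [450.0, 105.9, 107.2]
eef_rot: [-2.027, -2.398, -0.001]
wrist_force: [-6.6, -0.8, 21.2]
gripper_width: 0.4
```

View pics/d23.png

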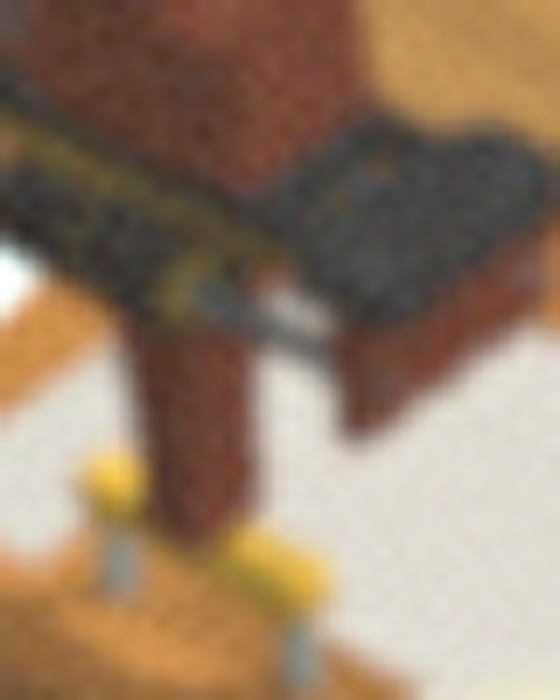

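```bash
python3 -m pendant '[{"offset":[0,0,0],"angular":[0,0,0],"hand":-1},{"offset":[0,0,0],"angular":[0,0,0],"hand":-1},{"offset":[0,0,0],"angular":[0,0,0],"hand":-1}]'
python3 -m pendant '[{"offset":[0,0,3],"angular":[0,0,0],"hand":-1},{"offset":[0,0,4],"angular":[0,0,0],"hand":-1},{"offset":[0,0,3],"angular":[0,0,0],"hand":0},{"offset":[0,0,0],"angular":[0,0,0],"hand":0}]'
python3 - <<'E'
from h import *
print(observe()['joint_pos'].round(2))
t2=snap('side');crop(t2,240,110,360,230,6,'d24.png')
E
```

```text
clock: 22.85
ee_pos: [450.0, 105.8, 107.1]
eef_rot: [-2.027, -2.398, -0.001]
wrist_force: [-5.9, -1.1, 21.6]
gripper_width: 0.4
clock: 23.25
ee_pos: [452.4, 106.5, 209.3]
eef_rot: [2.026, 2.398, 0.011]
wrist_force: [0.0, 0.5, -0.1]
gripper_width: 12.8
[-0.89  0.11  0.57  2.06 -0.07  0.99  1.46]
```

View pics/d24.png

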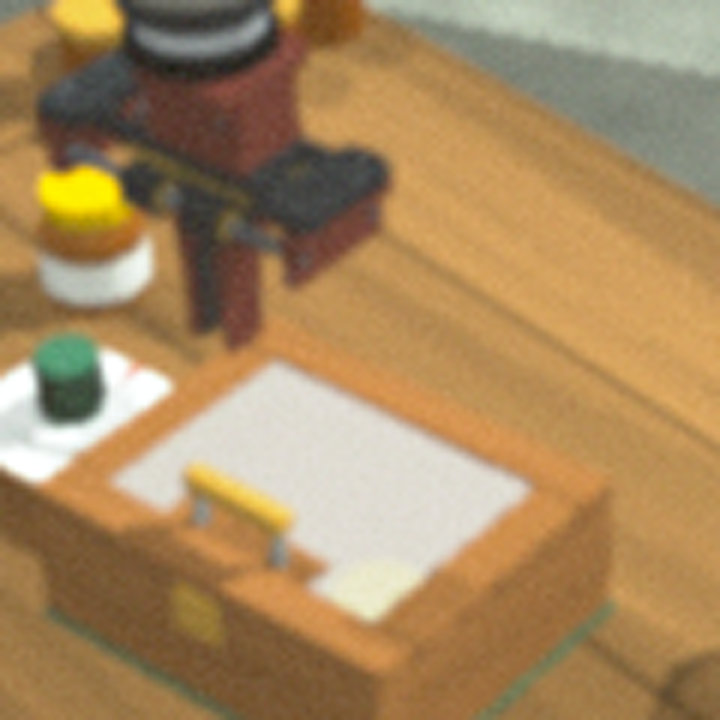

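```bash
python3 -m pendant '[{"offset":[0,0,0],"angular":[0,0,-8.2],"hand":0},{"offset":[0,0,0],"angular":[0,0,-8.2],"hand":0},{"offset":[0,0,0],"angular":[0,0,-8.2],"hand":0},{"offset":[0,0,0],"angular":[0,0,-8.2],"hand":0},{"offset":[0,0,0],"angular":[0,0,-8.2],"hand":0}]'
python3 -m pendant '[{"offset":[0,0,0],"angular":[0,0,-8.2],"hand":0},{"offset":[0,0,0],"angular":[0,0,-8.2],"hand":0},{"offset":[0,0,0],"angular":[0,0,-8.2],"hand":0},{"offset":[0,0,0],"angular":[0,0,-8.2],"hand":0},{"offset":[0,0,0],"angular":[0,0,-8.2],"hand":0}]'
python3 -m pendant '[{"offset":[0,0,0],"angular":[0,0,-8],"hand":0},{"offset":[0,0,-2],"angular":[0,0,0],"hand":0},{"offset":[0,0,-2],"angular":[0,0,0],"hand":0},{"offset":[0,0,-1],"angular":[0,0,0],"hand":0},{"offset":[0,0,0],"angular":[0,0,0],"hand":0}]'
python3 - <<'E'
from h import *
s=observe();print(s['ee_pos'],cv2.Rodrigues(s['eef_rot'])[0][:,0],s['gripper_width'])
t2=snap('side');crop(t2,240,110,360,230,6,'d25.png')
t2=snap('top');crop(t2,200,140,350,270,5.3,'c25.png')
E
```

```text
clock: 23.8
ee_pos: [448.9, 105.4, 204.3]
eef_rot: [2.744, 1.529, -0.004]
wrist_force: [0.1, -0.1, -0.0]
gripper_width: 44.0
clock: 24.3
ee_pos: [448.9, 105.4, 204.4]
eef_rot: [3.105, 0.472, -0.003]
wrist_force: [0.7, 0.7, -0.2]
gripper_width: 43.7
clock: 24.8
ee_pos: [448.3, 105.0, 154.0]
eef_rot: [3.128, 0.263, -0.006]
wrist_force: [-0.4, 0.0, -0.2]
gripper_width: 44.0
[448.27738312 105.01419968 153.9745117 ] [ 0.98600464  0.16667384 -0.00383034] 44.0062460075087
```

View pics/d25.png

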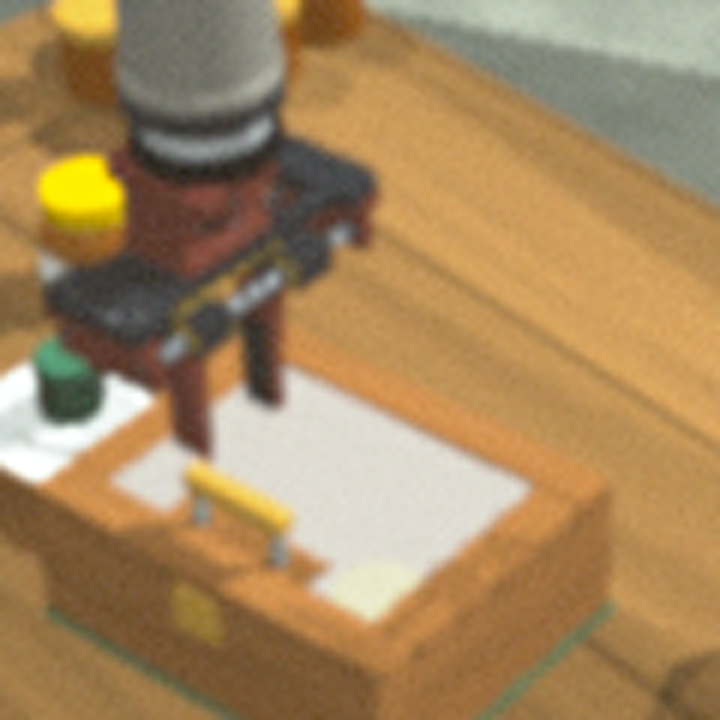

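View pics/c25.png

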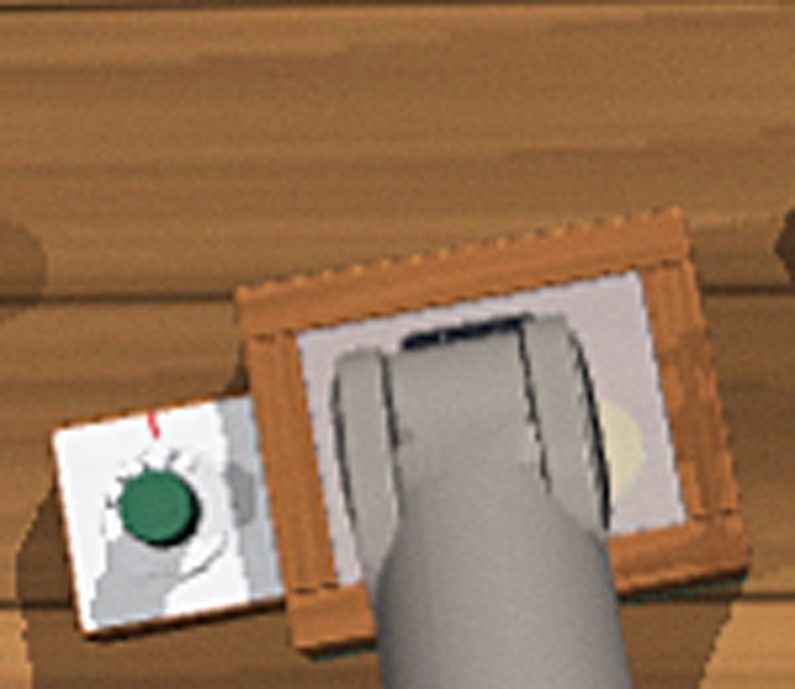

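```bash
python3 -m pendant '[{"offset":[0,0,-2],"angular":[0,0,0],"hand":0},{"offset":[0,0,-2],"angular":[0,0,0],"hand":0},{"offset":[0,0,-1],"angular":[0,0,0],"hand":0},{"offset":[0,0,0],"angular":[0,0,0],"hand":0}]'
python3 -m pendant '[{"offset":[0,0,-1],"angular":[0,0,0],"hand":0},{"offset":[0,0,-0.8],"angular":[0,0,0],"hand":0},{"offset":[0,0,0],"angular":[0,0,0],"hand":0}]'
python3 - <<'E'
from h import *
s=observe();print(s['ee_pos'],s['wrist_force'],s['gripper_width'])
t2=snap('side');crop(t2,240,130,340,230,6,'d26.png')
E
```

```text
clock: 25.3
ee_pos: [449.4, 105.5, 105.4]
eef_rot: [3.13, 0.263, -0.002]
wrist_force: [0.6, -0.6, -0.1]
gripper_width: 44.1
clock: 25.6
ee_pos: [449.3, 105.6, 87.2]
eef_rot: [3.13, 0.263, -0.002]
wrist_force: [-0.3, -0.0, -0.4]
gripper_width: 43.7
[449.32439958 105.59638581  87.16723412] [-0.26512087 -0.00565912 -0.43503911] 43.7447074810152
```

View pics/d26.png

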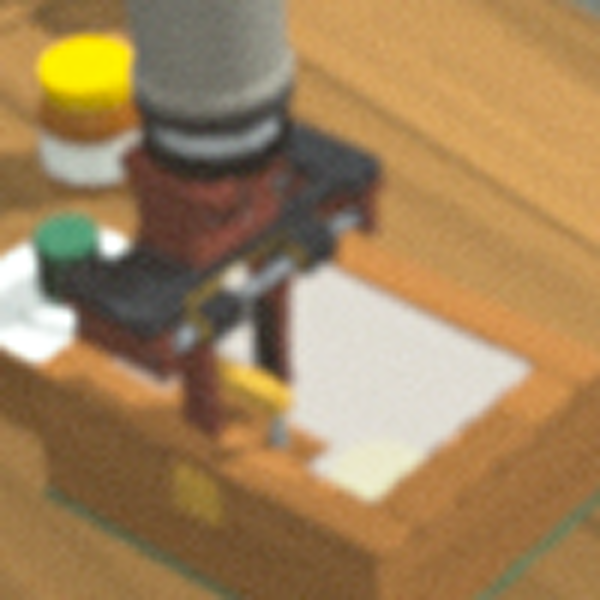

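```bash
python3 -m pendant '[{"offset":[0,0,-0.1],"angular":[0,0,0],"hand":-0.4},{"offset":[0,0,0],"angular":[0,0,0],"hand":-1},{"offset":[0,0,0],"angular":[0,0,0],"hand":-1},{"offset":[0,0,0],"angular":[0,0,0],"hand":-1},{"offset":[0,0,0],"angular":[0,0,0],"hand":-1}]'
python3 -m pendant '[{"offset":[0,0,0],"angular":[0,0,0],"hand":-1},{"offset":[0,0,0.1],"angular":[0,0,0],"hand":-1},{"offset":[0,0,0.1],"angular":[0,0,0],"hand":-1},{"offset":[0,0,0],"angular":[0,0,0],"hand":-1}]'
```

```text
clock: 26.15
ee_pos: [452.4, 106.2, 87.5]
eef_rot: [-3.13, -0.263, -0.008]
wrist_force: [6.0, 1.1, -4.6]
gripper_width: 14.1
clock: 26.55
ee_pos: [452.4, 106.2, 89.4]
eef_rot: [-3.13, -0.263, -0.008]
wrist_force: [6.9, 0.3, -6.3]
gripper_width: 13.9
```

```bash
python3 -m pendant '[{"offset":[0.1,0,0.1],"angular":[0,0,0],"hand":-1},{"offset":[0.1,0,0.1],"angular":[0,0,0],"hand":-1},{"offset":[0,0,0.1],"angular":[0,0,0],"hand":-1}]'
python3 -m pendant '[{"offset":[0,0,0.1],"angular":[0,0,0],"hand":-1},{"offset":[0,0,0.1],"angular":[0,0,0],"hand":-1},{"offset":[0,0,0],"angular":[0,0,0],"hand":-1}]'
```

```text
clock: 26.85
ee_pos: [452.3, 106.1, 91.8]
eef_rot: [-3.13, -0.264, -0.002]
wrist_force: [5.5, 2.0, -9.1]
gripper_width: 13.8
clock: 27.15
ee_pos: [452.3, 106.1, 93.6]
eef_rot: [3.13, 0.264, 0.002]
wrist_force: [6.4, 3.8, -14.5]
gripper_width: 13.5
```

```bash
python3 -m pendant '[{"offset":[0,0,0.05],"angular":[0,0,0],"hand":-1},{"offset":[0,0,0],"angular":[0,0,0],"hand":-1},{"offset":[0,0,0],"angular":[0,0,0],"hand":-1},{"offset":[0,0,0],"angular":[0,0,0],"hand":-1},{"offset":[0,0,0],"angular":[0,0,0],"hand":-1}]'
python3 - <<'E'
from h import *
s=observe();print(s['ee_pos'],s['wrist_force'],s['gripper_width'])
t2=snap('side');crop(t2,240,130,340,230,6,'d27.png')
E
```

```text
clock: 27.65
ee_pos: [452.4, 106.1, 93.7]
eef_rot: [3.13, 0.264, 0.003]
wrist_force: [9.1, 3.1, -18.3]
gripper_width: 14.0
[452.3559335  106.13142736  93.67727323] [  9.13444641   3.06879666 -18.26796212] 14.04476234595423
```

View pics/d27.png

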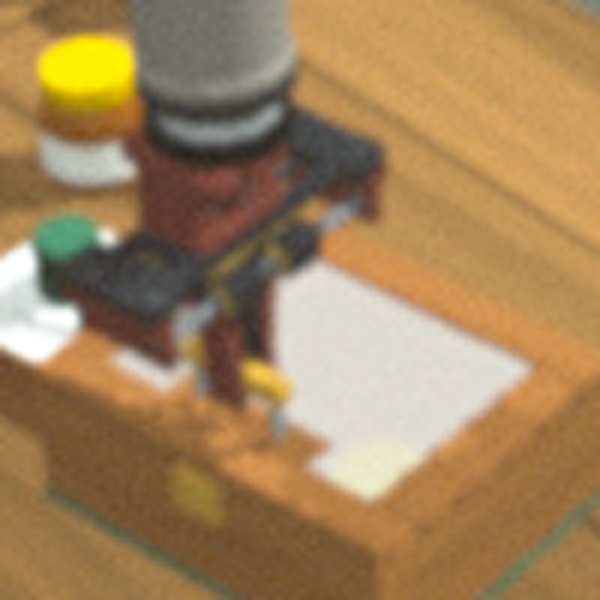

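```bash
python3 -m pendant '[{"offset":[0,0,-0.2],"angular":[0,0,0],"hand":-1},{"offset":[0,0,-0.3],"angular":[0,0,0],"hand":-1},{"offset":[0,0,-0.3],"angular":[0,0,0],"hand":-1},{"offset":[0,0,0],"angular":[0,0,0],"hand":-0.3},{"offset":[0,0,0],"angular":[0,0,0],"hand":0}]'
python3 -m pendant '[{"offset":[0,0,0],"angular":[0,0,0],"hand":0},{"offset":[0,0,3],"angular":[0,0,0],"hand":0},{"offset":[0,0,4],"angular":[0,0,0],"hand":0},{"offset":[0,0,4],"angular":[0,0,0],"hand":0},{"offset":[4,-2,2],"angular":[0,0,0],"hand":0}]'
python3 -m pendant '[{"offset":[0,-4,2],"angular":[0,0,0],"hand":0},{"offset":[0,-4,0],"angular":[0,0,0],"hand":0},{"offset":[0,-4,0],"angular":[0,0,0],"hand":0},{"offset":[0,-4,0],"angular":[0,0,0],"hand":0},{"offset":[0,0,0],"angular":[0,0,0],"hand":0}]'
python3 - <<'E'
from h import *
t2=snap('side');crop(t2,220,110,340,230,6,'d28.png');crop(t2,225,145,275,195,12,'e28.png')
t2=snap('top');crop(t2,200,140,350,270,5.3,'c28.png');crop(t2,205,210,255,260,12,'f28.png')
print(observe()['ee_pos'])
E
```

```text
clock: 28.2
ee_pos: [451.1, 105.3, 86.3]
eef_rot: [3.131, 0.262, -0.002]
wrist_force: [-0.5, -0.8, 0.1]
gripper_width: 26.2
clock: 28.7
ee_pos: [489.8, 89.2, 219.7]
eef_rot: [-3.123, -0.273, -0.002]
wrist_force: [0.8, 0.8, 0.3]
gripper_width: 44.1
clock: 29.2
ee_pos: [490.6, -80.3, 236.7]
eef_rot: [3.131, 0.249, 0.0]
wrist_force: [-0.2, 0.5, -1.0]
gripper_width: 43.9
[491.30638039 -75.00468317 236.24135361]
```

View pics/d28.png

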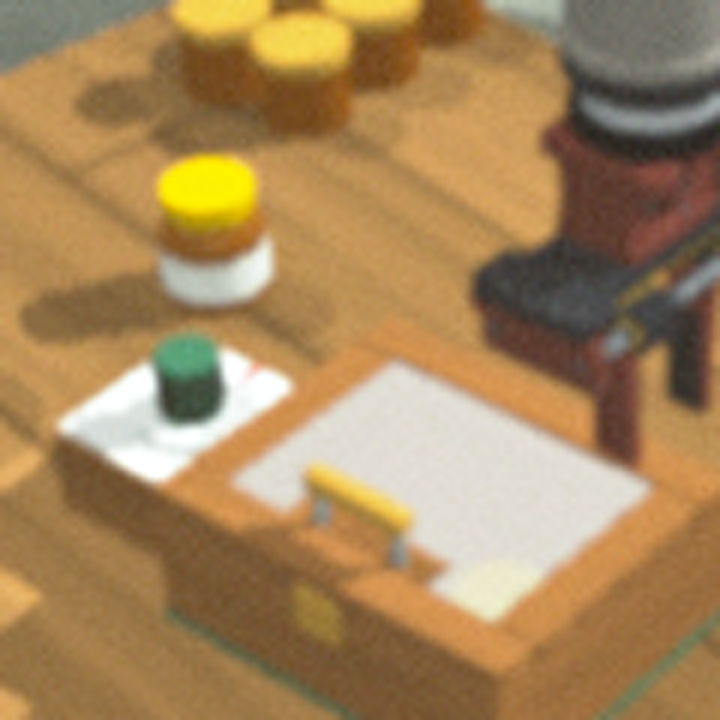

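View pics/c28.png

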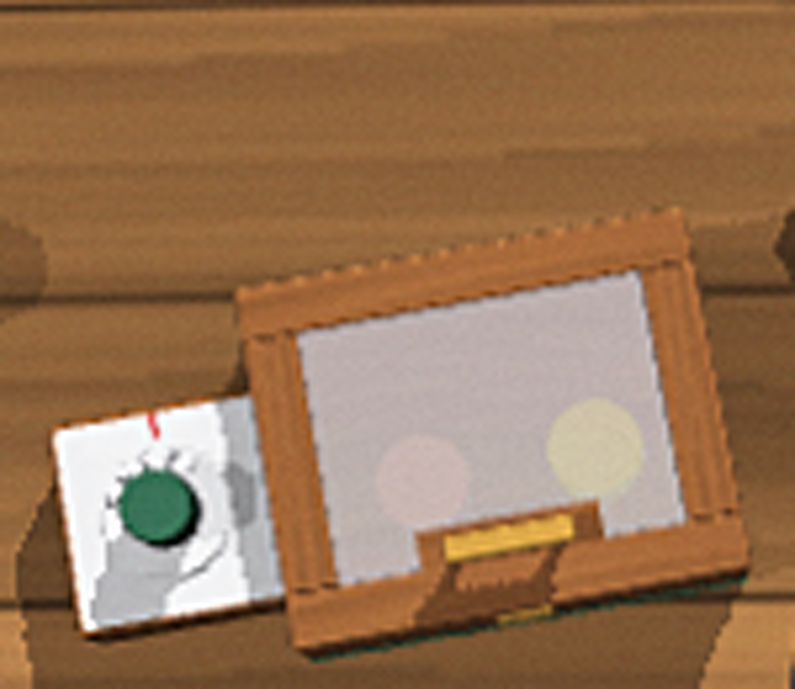

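View pics/e28.png

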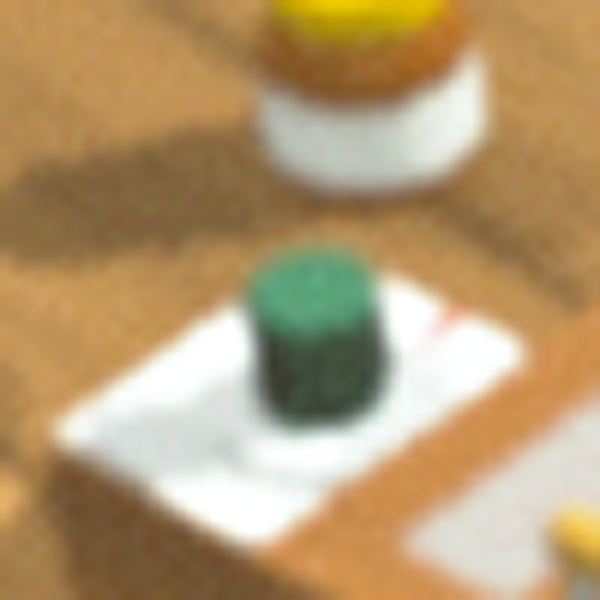

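View pics/f28.png

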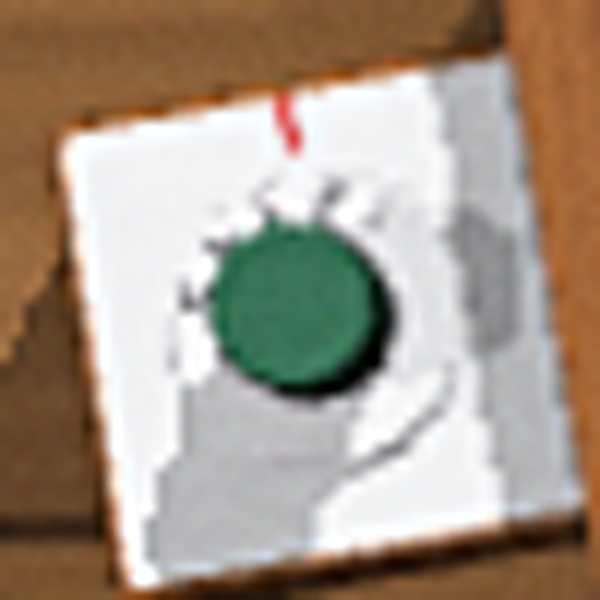

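```bash
python3 - <<'E'
from h import *
from fit import cw
p=[512.8,115.84,.16687]
ims=np.mean([snap('top').astype(float) for _ in range(6)],0)
b=cv2.resize(ims.astype(np.uint8)[212:256,208:252],None,fx=13,fy=13,interpolation=cv2.INTER_LANCZOS4)
for r,c in((36,(255,0,255)),(25,(255,255,0))):
  for a in np.deg2rad(np.arange(0,360,6)):
    u=proj('top',cw([-10+r*np.cos(a),185+r*np.sin(a),66],p))[0]
    cv2.circle(b,tuple(((u-[208,212]+.5)*13).astype(int)),2,c,-1)
cv2.imwrite('pics/f29.png',b)
# polar unwrap: angle measured ccw from case +x
A=np.deg2rad(np.linspace(-120,180,600)); R=np.linspace(15,40,120)
aa,rr=np.meshgrid(A,R)
P=np.c_[(-10+rr*np.cos(aa)).ravel(),(185+rr*np.sin(aa)).ravel(),np.full(aa.size,66.)]
u=proj('top',cw(P,p)).reshape(120,600,2).astype(np.float32)
w=cv2.remap(ims.astype(np.uint8),u[...,0],u[...,1],cv2.INTER_CUBIC)
w=cv2.resize(w[::-1,::-1],(750,300))
for d in range(-120,181,30): 
  x=int((180-d)/300*750); cv2.line(w,(x,0),(x,12),(0,0,255),2); cv2.putText(w,str(d),(x,30),0,.4,(0,0,255))
cv2.imwrite('pics/f30.png',w)
E
```

```text
(no output)
```

View pics/f29.png

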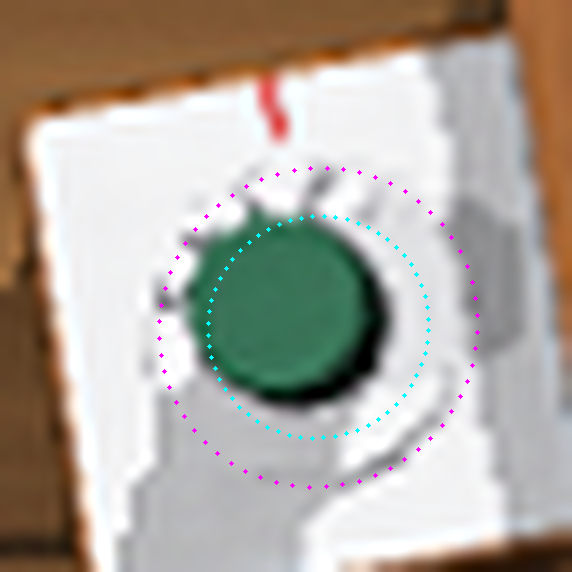

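View pics/f30.png

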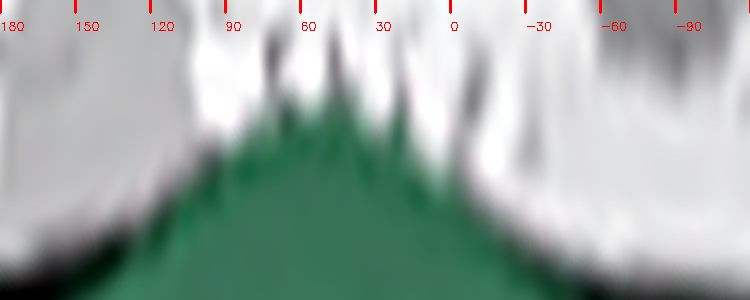

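```bash
python3 - <<'E'
from h import *
print(onz('top',[[229.3,235.2]],106))
print(onz('side',[[225+315/12-.5,145+290/12-.5]],106))
E
python3 -m pendant '[{"offset":[0,4,0],"angular":[0,0,7],"hand":0.6},{"offset":[0,4,0],"angular":[0,0,7],"hand":0.6},{"offset":[0,4,0],"angular":[0,0,7],"hand":0.6},{"offset":[0,4,0],"angular":[0,0,0],"hand":0.6},{"offset":[0,4,0],"angular":[0,0,0],"hand":0.6}]'
python3 -m pendant '[{"offset":[-0.5,4,0],"angular":[0,0,0],"hand":0.6},{"offset":[-0.5,4,0],"angular":[0,0,0],"hand":0.6},{"offset":[-0.5,4,0],"angular":[0,0,0],"hand":0.6},{"offset":[-0.3,4,0],"angular":[0,0,0],"hand":0.6},{"offset":[0,0,0],"angular":[0,0,0],"hand":0.6}]'
python3 - <<'E'
from h import *
s=observe();print(s['ee_pos'])
E
```

```text
[[472.37008903 297.58431386 106.        ]]
[[474.27277463 296.00525156 106.        ]]
clock: 30.1
ee_pos: [491.4, 128.0, 236.4]
eef_rot: [-3.029, -0.831, -0.0]
wrist_force: [0.5, -0.2, 0.5]
gripper_width: 70.4
clock: 30.6
ee_pos: [471.4, 293.1, 235.7]
eef_rot: [-3.025, -0.845, 0.0]
wrist_force: [-0.1, 0.2, -0.1]
gripper_width: 70.3
[471.42587056 293.13801129 235.68483449]
```

```bash
python3 -m pendant '[{"offset":[0.1,0.4,-4],"angular":[0,0,0],"hand":0.6},{"offset":[0,0,-4],"angular":[0,0,0],"hand":0.6},{"offset":[0,0,-3],"angular":[0,0,0],"hand":0.6},{"offset":[0,0,-2],"angular":[0,0,0],"hand":0.6},{"offset":[0,0,0],"angular":[0,0,0],"hand":0.6}]'
python3 - <<'E'
from h import *
s=observe();print(s['ee_pos'])
t2=snap('side');crop(t2,200,110,300,210,7,'d31.png')
E
```

```text
clock: 31.1
ee_pos: [472.7, 288.4, 103.7]
eef_rot: [3.027, 0.829, -0.008]
wrist_force: [0.0, 0.3, -0.4]
gripper_width: 69.7
[472.70395825 288.43766181 103.70417659]
```

View pics/d31.png

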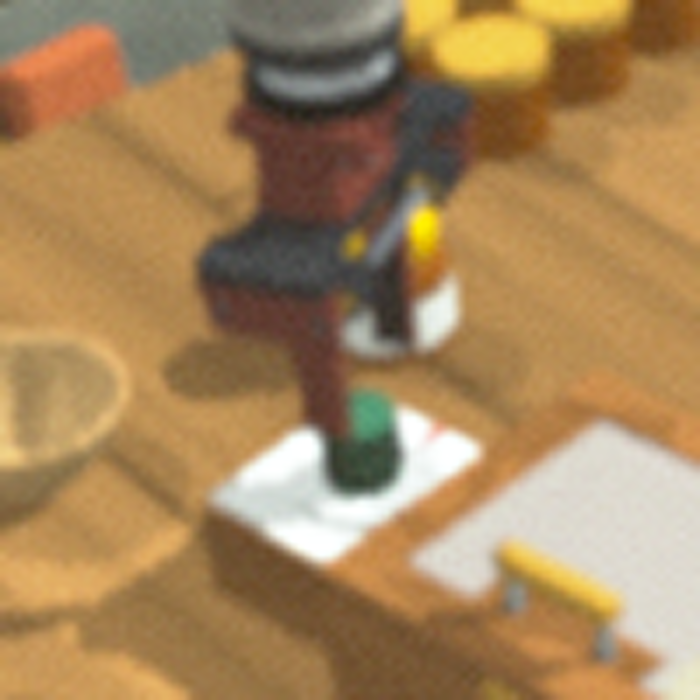

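```bash
python3 -m pendant '[{"offset":[0.05,0.8,0],"angular":[0,0,0],"hand":0.6},{"offset":[0,0,-2],"angular":[0,0,0],"hand":0.6},{"offset":[0,0,-1.5],"angular":[0,0,0],"hand":0.6},{"offset":[0,0,-0.8],"angular":[0,0,0],"hand":0.6},{"offset":[0,0,0],"angular":[0,0,0],"hand":0.6}]'
python3 - <<'E'
from h import *
s=observe();print(s['ee_pos'],s['wrist_force'])
t2=snap('side');crop(t2,200,110,300,210,7,'d32.png')
E
```

```text
clock: 31.65
ee_pos: [474.8, 297.5, 62.7]
eef_rot: [3.03, 0.829, -0.002]
wrist_force: [-0.5, 0.4, 0.9]
gripper_width: 70.2
[474.80317427 297.46320672  62.6518769 ] [-0.45749249  0.38848343  0.87918745]
```

View pics/d32.png

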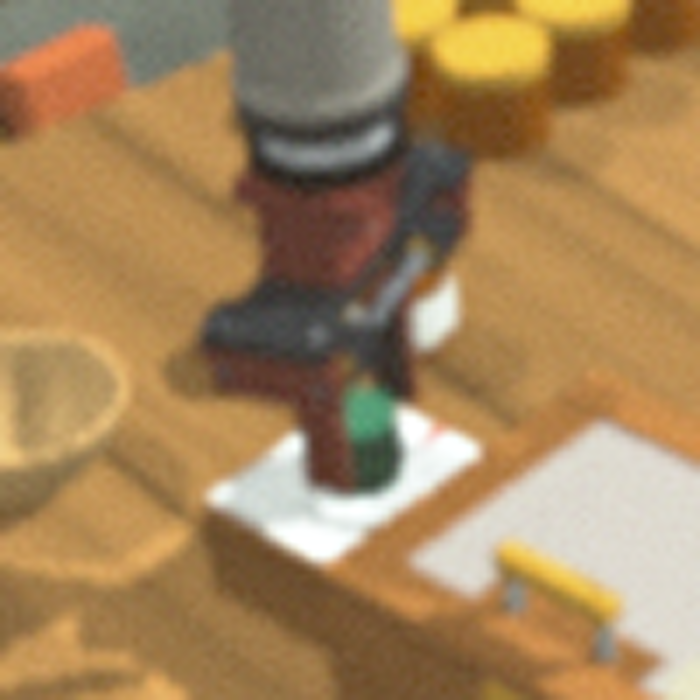

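```bash
python3 -m pendant '[{"offset":[-0.1,0,-0.6],"angular":[0,0,0],"hand":0.4},{"offset":[0,0,0],"angular":[0,0,0],"hand":-1},{"offset":[0,0,0],"angular":[0,0,0],"hand":-1},{"offset":[0,0,0],"angular":[0,0,0],"hand":-1},{"offset":[0,0,0],"angular":[0,0,0],"hand":-1}]'
```

```text
clock: 32.2
ee_pos: [475.7, 298.5, 57.8]
eef_rot: [-3.03, -0.829, -0.005]
wrist_force: [4.4, 2.6, -3.5]
gripper_width: 39.6
```

```bash
python3 -m pendant '[{"offset":[0.1,0.1,0],"angular":[0,0,-6],"hand":-1},{"offset":[0,0,0],"angular":[0,0,-6],"hand":-1},{"offset":[0,0,0],"angular":[0,0,-6],"hand":-1},{"offset":[0,0,0],"angular":[0,0,-6],"hand":-1}]'
python3 -m pendant '[{"offset":[0,0,0],"angular":[0,0,-6],"hand":-1},{"offset":[0,0,0],"angular":[0,0,-6],"hand":-1},{"offset":[0,0,0],"angular":[0,0,-6],"hand":-1},{"offset":[0,0,0],"angular":[0,0,-2],"hand":-1},{"offset":[0,0,0],"angular":[0,0,0],"hand":-1}]'
python3 - <<'E'
from h import *
s=observe();R=cv2.Rodrigues(s['eef_rot'])[0];print(s['ee_pos'],s['wrist_force'],s['ft_torque'],s['gripper_width'],np.rad2deg(np.arctan2(R[1,0],R[0,0])))
E
```

```text
clock: 32.6
ee_pos: [474.7, 298.2, 57.7]
eef_rot: [3.136, 0.175, -0.002]
wrist_force: [-1.5, -1.0, 3.9]
gripper_width: 39.4
clock: 33.1
ee_pos: [473.9, 298.3, 57.6]
eef_rot: [3.119, -0.367, -0.005]
wrist_force: [-5.7, -1.2, 7.8]
gripper_width: 39.4
[473.85847636 298.30903589  57.64629247] [-5.68592117 -1.22151246  7.82015289] [-0.44604759  1.20370187  0.20545962] 39.40956580691739 -13.418302224500879
```

```bash
python3 -m pendant '[{"offset":[0,0,0],"angular":[0,0,0],"hand":0},{"offset":[0,0,0],"angular":[0,0,0],"hand":0.6},{"offset":[0,0,0],"angular":[0,0,0],"hand":0.6},{"offset":[0,0,3],"angular":[0,0,0],"hand":0.6},{"offset":[0,0,4],"angular":[0,0,0],"hand":0.6}]'
python3 -m pendant '[{"offset":[0,0,4],"angular":[0,0,0],"hand":0.6},{"offset":[0,0,4],"angular":[0,0,0],"hand":0.6},{"offset":[0,-4,0],"angular":[0,0,0],"hand":0.6},{"offset":[0,-4,0],"angular":[0,0,0],"hand":0.6},{"offset":[0,-4,0],"angular":[0,0,0],"hand":0.6}]'
python3 -m pendant '[{"offset":[0,-4,0],"angular":[0,0,0],"hand":0.6},{"offset":[0,-4,0],"angular":[0,0,0],"hand":0.6},{"offset":[0,-4,0],"angular":[0,0,0],"hand":0.6},{"offset":[0,-4,0],"angular":[0,0,0],"hand":0.6},{"offset":[0,-4,0],"angular":[0,0,0],"hand":0.6}]'
python3 -m pendant '[{"offset":[0,-4,0],"angular":[0,0,0],"hand":0.6},{"offset":[0,0,0],"angular":[0,0,0],"hand":0.6},{"offset":[0,0,0],"angular":[0,0,0],"hand":0.6}]'
python3 - <<'E'
from h import *
from fit import cw
p=[512.8,115.84,.16687]
snap('side','s33.png');snap('top','t33.png')
ims=np.mean([snap('top').astype(float) for _ in range(6)],0)
b=cv2.resize(ims.astype(np.uint8)[212:256,208:252],None,fx=13,fy=13,interpolation=cv2.INTER_LANCZOS4)
cv2.imwrite('pics/f33.png',b)
E
```

```text
clock: 33.6
ee_pos: [474.0, 297.8, 126.5]
eef_rot: [3.117, -0.366, -0.004]
wrist_force: [0.5, 0.8, 0.2]
gripper_width: 69.2
clock: 34.1
ee_pos: [475.3, 177.5, 207.6]
eef_rot: [-3.12, 0.365, -0.001]
wrist_force: [1.0, 0.7, 0.4]
gripper_width: 70.1
clock: 34.6
ee_pos: [475.1, -22.9, 207.5]
eef_rot: [-3.119, 0.366, -0.001]
wrist_force: [0.7, -0.3, -0.0]
gripper_width: 70.4
clock: 34.9
ee_pos: [475.1, -62.1, 207.3]
eef_rot: [-3.119, 0.371, -0.0]
wrist_force: [0.4, 0.7, 0.7]
gripper_width: 70.0
```

View pics/f33.png

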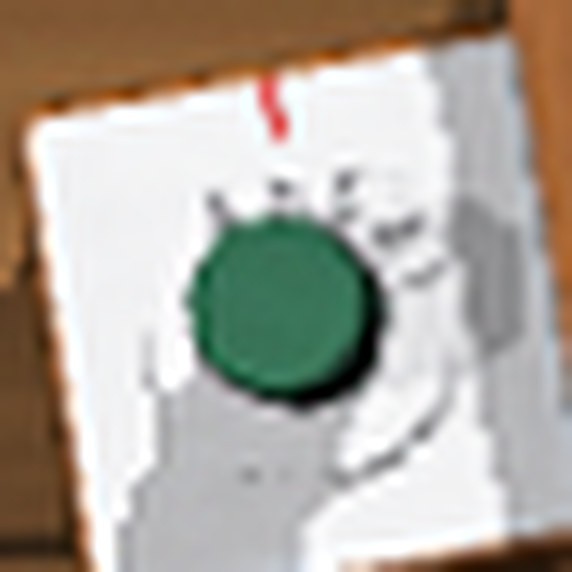

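View pics/t33.png

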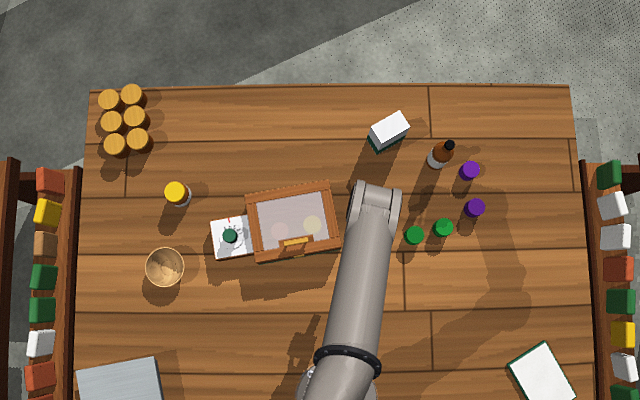

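View pics/s33.png

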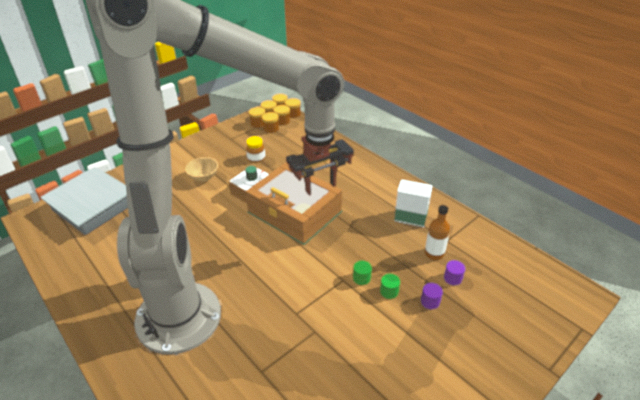

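```bash
python3 - <<'E'
from h import *
a=cv2.imread('pics/top0.png').astype(int);b=cv2.imread('pics/t33.png').astype(int)
for n,(x0,y0,x1,y1) in dict(carton=(365,108,412,155),oil=(425,138,457,170),bowl=(143,245,187,290),honey=(160,178,194,210)).items():
    print(n,abs(a-b)[y0:y1,x0:x1].mean().round(2))
t=snap('side');crop(t,220,130,350,250,6,'d34.png')
from fit import cw
X=cw([[-65,0,125],[-100,125,96],[-100,-125,96]],[512.8,115.84,.16687]);print(proj('top',X),(proj('side',X)-[220,130])*6)
E
```

```text
carton 6.19
oil 6.0
bowl 8.4
honey 6.67
[[296.74307477 242.1670286 ]
 [255.89286836 263.01271722]
 [342.63505787 247.2994706 ]] [[351.96028649 382.17257729]
 [143.97776734 365.65171964]
 [491.85833307 558.42298248]]
```

View pics/d34.png

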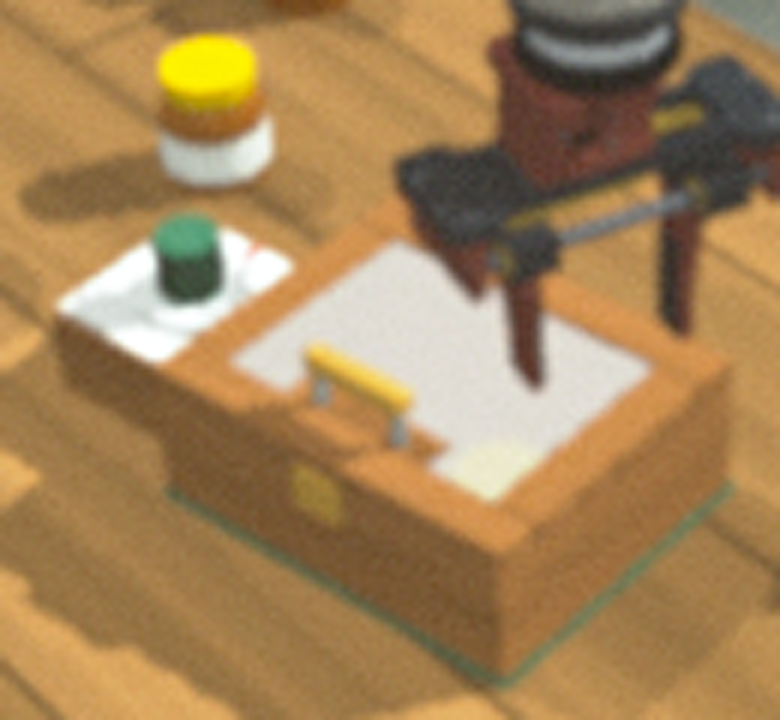

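Lid shut flush, bar at rest, tins under the pane, dial at 4, bystanders unmoved, gripper clear. Handing in.

```bash
python3 - <<'E'
from h import *
print(job.job_done())
E
```

```text
the job is handed in; nothing more can be done
None
```

The herb stall is packed and handed in at about 35 s on the clock; no verdict came back.

**What I did:**
- **Tins:** only two were out on the counter, the copper one (tin4) and the yellow one (tin1). I stood both in the case.
- **Lid:** I swung it shut from behind and pressed it on the bar. The force peaked at about 7 N, dropped to zero as the catch gave, then rose to 21 N against a hard stop.
- **Tug test:** I pinched the bar and pulled it up about 6–7 mm to its stop, holding 14–18 N for over 0.5 s. The lid stayed shut, and I eased the bar back before letting go.
- **Vent sleeve:** I read it as left between 2 and 3 (about 0.75 rad) and turned it 44° clockwise to 4.

**Last checks:**
- The pictures show the lid flush, the bar down and both tins visible through the pane.
- Numeral 4 sits at the pointer, with the five numerals giving mostly within about 2° of it (the faint "1" was about 6° off).
- The carton, bottle, bowl and jar look unmoved.
- The gripper touches nothing.

**What disagreed:**
- **Finger height:** the fingertips sat about 20–25 mm higher in the pictures and at contacts than the reported TCP height. I allowed for that in the pinches and presses.
- **Press force:** the 7 N I read at the catch is below the stated 9–18 N. I sampled it only between steps, so the true peak was probably missed.

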